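Set the handle stop of a canteen patty press

ROBOT

A 6-joint arm with a two-finger parallel gripper is mounted at the origin on the work surface. World frame = base frame: x ahead of the robot, y to its left, z up, the work surface at z = 0. Lengths are in m, angles in rad, forces in N, time in s.
With the tool pointing down it reaches from about 0.4 to 0.925 m from the base axis. Payload 3.4 kg.
Tool frame: the origin (TCP) lies at the very end of the fingers, on their centre line; the grasp point (between the pads) lies 19 mm behind it; z points along the fingers, y is the direction in which the jaws open and shut (so a half turn about z gives the same grasp; the last joint's range is limited). The gripper opens to 85 mm and grips with 20 to 120 N. Pads are 22 mm wide; open, the fingers measure 114 mm over their backs; the gripper's body (76 mm by 85 mm) begins 54 mm behind the grasp point. The pads swing forward as they close: fully open they stand 13 mm farther back than shut.
Start: joints at [-1.357, 0.307, 1.506, -0, 1.328, -0.073], TCP at [0.163, -0.552, 0.197] pointing down, gripper open.
Joint ranges: [-3.12, 3.12], [-1.05, 2.28], [0.14, 2.33], [-1.42, 4.57], [0.1, 2.73], [-2.68, 2.68]. Speed limits (rad/s): [2.57, 2.57, 3.14, 3.14, 3.14, 3.14].

INTERFACE

Orientations are given as a unit quaternion [w, x, y, z].
In Python, from station import env gives the robot as it stands.
- The arm moves only by the tool move_arm, never from a script. Its arguments are lists of equal length, an entry for each row: "linear": the shift along the world's x, y, z in mm, a list of three; "roll": the turn about the world's z in rad; "grip": the opening, from 0 (shut) to 1 (fully open). In form: {"linear": [[x, y, z], ...], "roll": [roll, ...], "grip": [grip, ...]}. A call has 1 to 12 rows; each row shifts and turns the pose as measured when the row begins; what a row does not reach is not made up. A row lasts 1/10 s, in which the tool goes at most 50 mm and 8.59 degrees, less where a joint would pass 70% of its speed; a pose out of reach is approached as far as the arm can. A call with a gripper value outside its range is refused whole. The fingers move at their own pace and stop on an object; the grip force is fixed at half the most. Time passes only in rows, so rows that do not move let the fingers close. It gives the time, the measured TCP pose, the force and the opening at its end, in the units of the state.
- env.get_obs(): the state, without advancing time (a new reading comes with each control period).
- env.snapshot(name): name is "scene" or "top"; returns the picture (384x512x3 uint8, red, green, blue); there is no depth.
- env.camera_model(name): a dict with "fov_y" (degrees; the focal length in pixels is half the picture's height over the tangent of half this angle, whatever the lens; pixels are square), "cx", "cy" (the principal point, pixels), "R" (3x3) and "t" (3): a world point X has camera coordinates R X + t. Camera axes: x right, y down, z forward; pixel columns grow to the right and rows downward; lengths in m; the calibration is good to about 2 mm. A picture is of the moment at which its call begins. camera_model takes no time and is no camera call.
- env.sign_off(): hands the job in, once; it reports no verdict.
Trained networks look in the newest picture that a camera, given by its name, has taken for a name from the list of things; names that differ only in an ending like _2 or _b are one class to them, and where a whole thing is asked for, a point or a joint stands for the part that bears it (a point fixed in the world has none). Each returns a list of dicts, best first, with "p" (0 to 1); they miss things now and then, are a little off and sometimes report something else, mostly with a low value. They report only what shows in the picture. A call takes as long as a camera call.
- env.trace(camera, query): "pixels" (384x512 bool, what is visible of it) and "point" ([column, row] in pixels, amid what is visible of it).
The state is a dict: "time_s": time; "joints": joint angles; "qvel": joint speeds; "tau": joint torques, N m; "eef_pos": TCP position; "tool_rot": TCP orientation; "force": force on the tool from outside, world axes, zero at the start; "ft_torque": the same for the moment, N m; "gripper_width": opening from 0.0 (shut) to 1.0 (fully open).
Only numpy, scipy, OpenCV 4.12 (cv2) and the standard library are available. Lean on these libraries where they do the work, as an engineer would, in place of code of your own. Each camera call takes 0.05 s, during which the arm holds its last target.

TASK

The patty press is making its patties too thick because its handle is stopped too early. Press the handle gently down just until it firms up against its stop and note how far it got, let it back up, then back the round stop knob off by as much as is needed so that a second gentle press firms up with the handle just level, and let the handle back up. Never force the handle against the stop, and leave the other things on the counter where they are.

Things in the scene. Friction and masses are not known exactly. Their poses are not given: they have to be found in the camera images.
- press: Manual patty press, cast aluminium and steel, fixed: base 270 x 160 mm with a round mould cup, a paper-disc magazine at one side and a 70 mm wide column at the rear that carries the handle. Origin on the counter under the base, 10 mm behind the cup's centre. Its x axis points from the handle end to the rear, z up. From the origin it reaches 170 mm to the front and to the rear.
- hinge (a point): Centre of the handle's hinge, in the column, 100 mm behind the press origin and 150 mm above the counter; fixed. The hinge axis is the press's y axis.
- handle (a joint): Handle travel in rad: 0 = up (rising 0.60 rad towards its free end; a spring returns it), growing as it is pressed down; 0.60 = level. At the grip the spring takes about 2 N at first, 3 N near level. Somewhere before level it firms up on its stop, where is unknown: from there about 5 N more per mm. 2 N beyond the spring counts as firm, 20 N beyond is forcing it.
- handle_grip (a point): Middle of the top face of the black rubber grip at the handle's free end, 220 mm from the hinge along the handle; moves with it. The grip is 100 mm long, 36 mm wide, 24 mm thick; its top face lies 12 mm above the line through the hinge. With the handle level this point is 162 mm above the counter.
- handle_tail: Short tail of the handle, 35 mm behind the hinge between the column's cheeks, which rises against the stop screw's foot; its origin is at the hinge. Nothing else touches it.
- knob_grip (a point): Stop knob: round, black, knurled, 50 mm across, 31 mm tall, axis vertical, on top of the column 35 mm behind the hinge. Point on its axis, half-way up, 228 mm above the counter; the bridge under it tops at 197 mm. Stiff (0.4 N m), stays as left. Each rad counterclockwise from above backs the stop off: the handle goes about 0.08 rad further before it firms. 0.9 to 2.9 rad are needed.
- shaker: Bystander: steel shaker, 52 mm in diameter, 84 mm tall, standing beside the press; origin at the centre of its foot.
- tumbler: Bystander: drinking glass, 72 mm in diameter, 85 mm tall, beside the press; origin at the centre of its foot.
- turner: Bystander: 270 mm kitchen turner lying; origin at its middle, on the counter.
- tray: Bystander: steel compartment tray 260 x 340 x 22 mm; origin under its centre.
- bowl: Bystander: white bowl, 104 mm in diameter, 45 mm tall, standing in the tray; origin at the centre of its foot.
- squeeze_bottle: Bystander: white bottle, 60 mm in diameter, 170 mm tall; origin at the centre of its foot.
- mug: Bystander: white mug, 80 mm in diameter, 90 mm tall; origin at the centre of its foot.

How it is judged:
By the outcome, as a careful person would: the job done as asked, in the order asked, and still so for the second after the job is handed in, with the robot touching nothing.
It also fails if it takes over 72 s, if anything falls off the work surface, if the arm or the gripper's body presses on something with over 40 N, if the wrist force passes 120 N, or if a joint passes its speed limit or range.

## Working session

There is one attempt and no reset: what is moved stays moved. The work goes in short steps, Python scripts to look and compute and a tool call to move; the robot and the scene stay as the last step left them, time stands still between calls to the robot, and variables do not carry over. Pictures are saved under pics/ and viewed, and the job is handed in when it is done.

Besides the shell and the picture viewer there is one more tool, called after ">>>" by a JSON object that holds its "name" and its "arguments", one argument or row to a line. move_arm: Moves the arm, as the interface text tells. Its arguments: {"type":"object","properties":{"linear":{"type":"array"},"roll":{"type":"array"},"grip":{"type":"array"}},"required":["linear","roll","grip"]}

```bash
mkdir -p pics; python3 - <<'E'
from station import env
import cv2,numpy as np
o=env.get_obs()
for k,v in o.items(): print(k,np.round(v,3))
for n in("scene","top"):
    im=env.snapshot(n); cv2.imwrite(f"pics/{n}0.png",im[:,:,::-1])
    m=env.camera_model(n); print(n,m)
    for q in("press","handle_grip","knob_grip"):
        r=env.trace(n,q)
        for d in r[:2]: 
            ys,xs=np.nonzero(d["pixels"]); print(n,q,round(d["p"],2),d["point"],xs.min(),xs.max(),ys.min(),ys.max(),len(xs))
E
```

```text
time_s 0.0
joints [-1.357  0.308  1.508 -0.     1.328 -0.073]
qvel [-0.     0.002  0.002 -0.002 -0.     0.002]
tau [-3.0000e-03 -4.5756e+01 -2.5192e+01 -0.0000e+00  1.3000e-02 -0.0000e+00]
eef_pos [ 0.162 -0.551  0.196]
tool_rot [-0.001  0.99   0.143 -0.   ]
force [-0.64  -0.376  0.187]
ft_torque [-0.015 -0.021 -0.027]
gripper_width 1.002
scene {'fov_y': 57.02126373987082, 'cx': 253.13385138103774, 'cy': 190.6208707928334, 'R': array([[ 0.6442743 ,  0.76460643,  0.01695987],
       [ 0.62568661, -0.51420573, -0.58660781],
       [-0.43980324,  0.3885479 , -0.80969354]]), 't': array([-0.35806845, -0.2616642 ,  1.49331042])}
scene press 0.76 [282.0, 201.6] 233 316 142 250 5186
scene handle_grip 0.85 [268.9, 175.9] 236 299 163 199 1228
scene knob_grip 0.73 [269.2, 159.5] 264 278 150 168 220
scene knob_grip 0.67 [281.9, 201.2] 234 316 142 251 5169
top {'fov_y': 53.32910485481656, 'cx': 256.83270440372957, 'cy': 194.09645280020302, 'R': array([[ 0.01810281, -0.99983396, -0.00208528],
       [-0.9970573 , -0.01789707, -0.07454149],
       [ 0.07449179,  0.00342855, -0.99721573]]), 't': array([-0.04731242,  0.59485672,  1.45357355])}
top press 0.66 [231.9, 193.0] 183 268 156 220 3628
top press 0.53 [203.3, 156.7] 193 212 145 164 315
top handle_grip 0.91 [229.5, 195.4] 200 268 184 210 1001
top knob_grip 0.91 [233.1, 193.3] 182 269 156 220 3691
```

```bash
python3 - <<'E'
import cv2
a=cv2.imread("pics/scene0.png");b=cv2.imread("pics/top0.png")
cv2.imwrite("pics/s1.png",cv2.resize(a,(800,600)))
cv2.imwrite("pics/t1.png",cv2.resize(b,(800,600)))
cv2.imwrite("pics/s2.png",cv2.resize(a[120:270,200:350],(600,600),interpolation=cv2.INTER_CUBIC))
cv2.imwrite("pics/t2.png",cv2.resize(b[120:240,160:300],(700,600),interpolation=cv2.INTER_CUBIC))
E
```

```text
(no output)
```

View pics/s1.png

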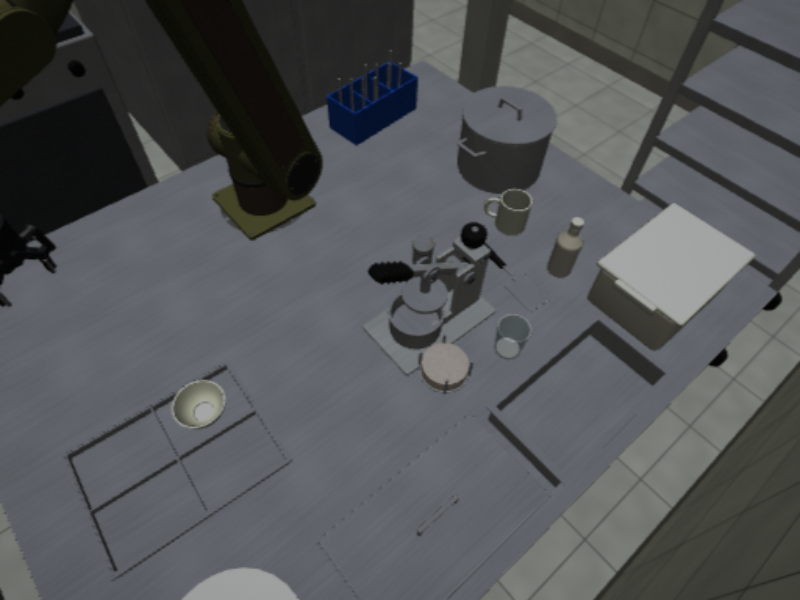

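View pics/t1.png

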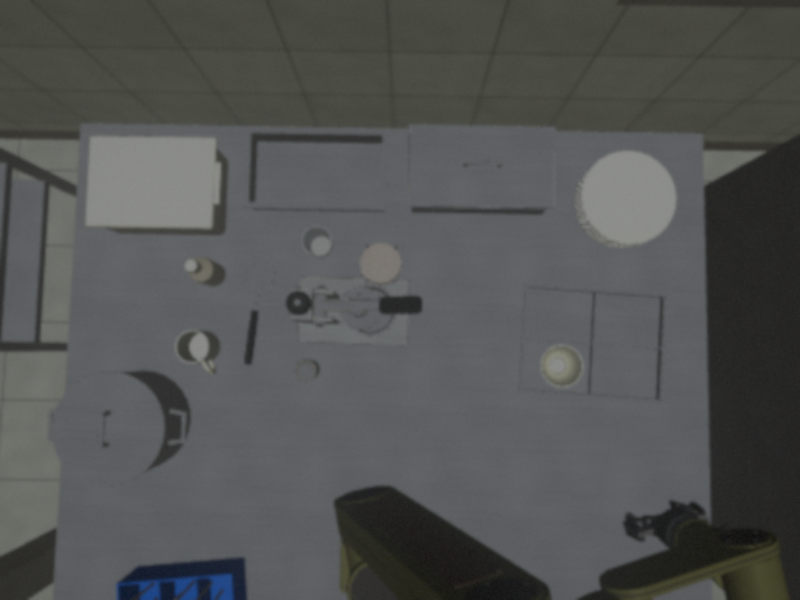

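View pics/s2.png

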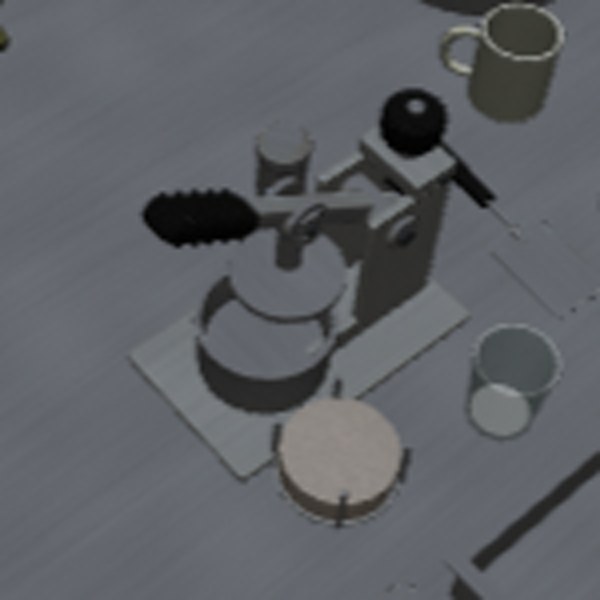

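View pics/t2.png

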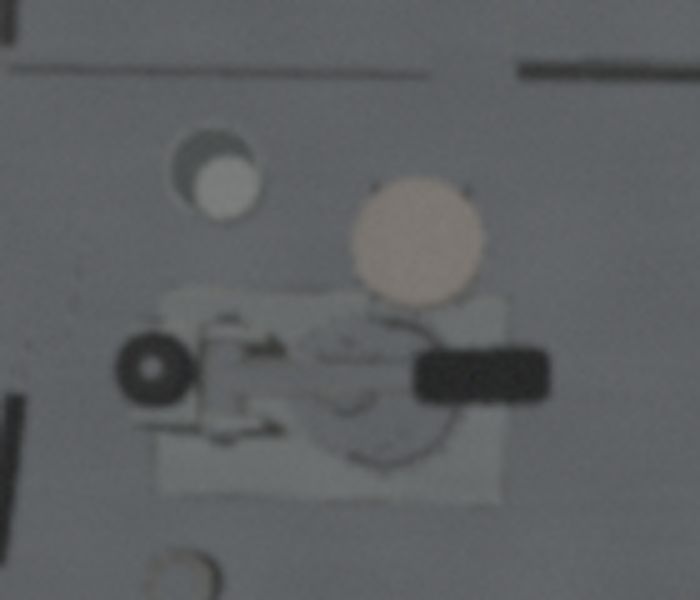

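```bash
cat > h.py <<'E'
import numpy as np, cv2
def ray(m,u,v):
    f=192/np.tan(np.radians(m["fov_y"])/2)
    R=np.array(m["R"]);t=np.array(m["t"])
    d=R.T@np.array([(u-m["cx"])/f,(v-m["cy"])/f,1]); return -R.T@t,d
def atz(m,u,v,z):
    c,d=ray(m,u,v); return c+d*(z-c[2])/d[2]
def proj(m,X):
    f=192/np.tan(np.radians(m["fov_y"])/2)
    p=np.array(m["R"])@X+np.array(m["t"]); return np.array([m["cx"]+f*p[0]/p[2],m["cy"]+f*p[1]/p[2]])
def tri(ms,uvs):
    A=np.zeros((3,3));b=np.zeros(3);L=[]
    for m,uv in zip(ms,uvs):
        c,d=ray(m,*uv);d/=np.linalg.norm(d);P=np.eye(3)-np.outer(d,d);A+=P;b+=P@c;L.append((P,c))
    X=np.linalg.solve(A,b); return X,[np.linalg.norm(P@(X-c)) for P,c in L]
E
python3 - <<'E'
from h import *
from station import env
s=env.camera_model("scene");t=env.camera_model("top")
np.set_printoptions(precision=4,suppress=True)
a=cv2.imread("pics/scene0.png");b=cv2.imread("pics/top0.png")
def dark(im,x0,x1,y0,y1,th):
    g=im[y0:y1,x0:x1].max(2); m=(g<th).astype(np.uint8)
    n,l,st,c=cv2.connectedComponentsWithStats(m)
    for i in range(1,n):
        if st[i,4]>60: print("blob",st[i]+[x0,y0,0,0,0],c[i]+[x0,y0])
dark(b,175,205,183,207,45); dark(b,235,275,180,210,45)
dark(a,290,315,138,165,45); dark(a,230,270,160,190,45)
kt=(191,193.6);ks=(303,150.5);gt=(256.4,195);gs=(250,174)
print("knob tri",tri([s,t],[ks,kt]),"top z.24",atz(t,*kt,.240),"sc z.228",atz(s,*ks,.228))
print("grip tri",tri([s,t],[gs,gt]),"top",atz(t,*gt,.275))
# base corners top view (z~.01)
for c in[(160,288),(508,297),(500,503),(160,498)]: print(atz(t,160+c[0]/5,120+c[1]/5,.012))
for q in("shaker","tumbler","turner","squeeze_bottle","mug"):
    for d in env.trace("top",q)[:1]: print(q,d["p"],atz(t,*d["point"],.05))
E
```

```text
blob [244 190  25  10 203] [255.8768 194.6552]
blob [295 143  17  16 203] [302.7635 150.6404]
blob [236 168  34  14 317] [250.2681 174.1009]
knob tri (array([0.5785, 0.1819, 0.2289]), [np.float64(0.0009479465037515647), np.float64(0.0009479465037514942)]) top z.24 [0.5771 0.1792 0.24  ] sc z.228 [0.5785 0.1834 0.228 ]
grip tri (array([ 0.5744, -0.0351,  0.2776]), [np.float64(0.0012686194239513269), np.float64(0.0012686194239512722)]) top [ 0.5738 -0.0361  0.275 ]
[0.6563 0.2174 0.012 ]
[ 0.6541 -0.0541  0.012 ]
[ 0.4939 -0.0507  0.012 ]
[0.493  0.2124 0.012 ]
shaker 0.66 [0.5741 0.0528 0.05  ]
tumbler 0.56 [0.7333 0.1721 0.05  ]
turner 0.84 [0.6376 0.3081 0.05  ]
squeeze_bottle 0.74 [0.6685 0.4417 0.05  ]
mug 0.59 [0.4724 0.4402 0.05  ]
```

>>> {"name": "move_arm", "arguments": {
  "linear": [
    [0,0,50],
    [0,0,50],
    [20,25,30],
    [28,36,15],
    [28,36,0],
    [28,36,0],
    [28,36,0],
    [28,36,0],
    [28,36,0],
    [28,36,0],
    [28,36,0],
    [28,36,0]
  ],
  "roll": [0,0,-0.1,-0.1,-0.1,0,0,0,0,0,0,0],
  "grip": [0,0,0,0,0,0,0,0,0,0,0,0]
}}

```text
time_s: 1.85
eef_pos: [0.4386, -0.1916, 0.3475]
tool_rot: [0.001, 1.0, -0.019, 0.005]
force: [0.9, -0.6, -0.3]
gripper_width: -0.001
```

>>> {"name": "move_arm", "arguments": {
  "linear": [
    [28,34,0],
    [28,34,0],
    [28,34,0],
    [28,34,0],
    [20,20,0],
    [4,4,0],
    [0,0,0]
  ],
  "roll": [0,0,0,0,0.02,0,0],
  "grip": [0,0,0,0,0,0,0]
}}

```text
time_s: 2.55
eef_pos: [0.5815, -0.018, 0.3476]
tool_rot: [0.001, 1.0, -0.005, 0.007]
force: [-0.4, -1.2, 0.4]
gripper_width: -0.002
```

```bash
python3 - <<'E'
from station import env
import cv2,numpy as np
o=env.get_obs(); print(np.round(o["joints"],3),np.round(o["eef_pos"],4),o["tool_rot"],o["force"])
a=env.snapshot("scene")[:,:,::-1];b=env.snapshot("top")[:,:,::-1]
A=cv2.resize(a[80:260,180:340],(533,600),interpolation=cv2.INTER_CUBIC)
cv2.imwrite("pics/a1.png",A)
cv2.imwrite("pics/b1.png",cv2.resize(b[120:240,160:300],(700,600),interpolation=cv2.INTER_CUBIC))
E
```

```text
[-0.104  0.233  1.24   0.     1.654  1.477] [ 0.5815 -0.018   0.3476] [ 5.61265459e-04  9.99965703e-01 -4.74475162e-03  6.76492841e-03] [-0.42045841 -1.17331378  0.4195454 ]
```

View pics/a1.png

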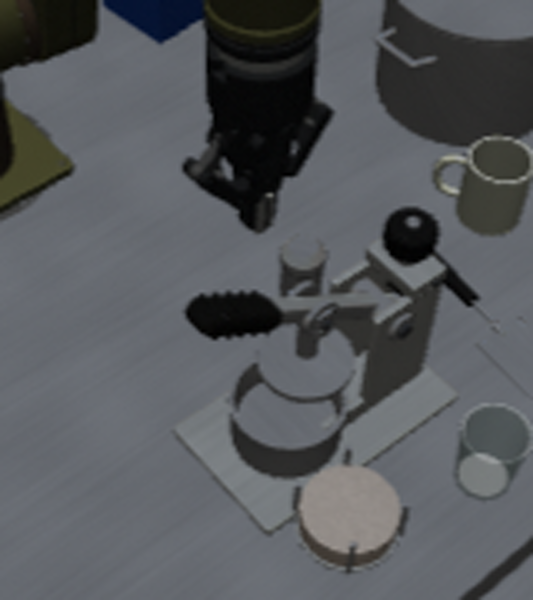

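>>> {"name": "move_arm", "arguments": {
  "linear": [
    [-7,-9,-20],
    [0,0,-18],
    [0,0,-4],
    [0,0,-2],
    [0,0,0],
    [0,0,0]
  ],
  "roll": [0,0,0,0,0,0],
  "grip": [0,0,0,0,0,0]
}}

```text
time_s: 3.25
eef_pos: [0.5701, -0.0352, 0.3066]
tool_rot: [0.002, 1.0, -0.01, 0.009]
force: [0.2, 0.1, -0.2]
gripper_width: 0.001
```

```bash
python3 - <<'E'
from station import env
from h import *
o=env.get_obs(); print(np.round(o["eef_pos"],4),o["force"],o["tau"])
a=env.snapshot("scene")[:,:,::-1].copy()
s=env.camera_model("scene"); print(proj(s,o["eef_pos"]))
u=proj(s,o["eef_pos"]);print(u)
A=cv2.resize(a[100:220,200:320],(600,600),interpolation=cv2.INTER_CUBIC)
cv2.circle(A,tuple(int(v) for v in (u-[200,100])*5),3,(0,0,255),-1)
cv2.imwrite("pics/a2.png",A)
E
```

```text
[ 0.5701 -0.0352  0.3066] [ 0.19722951  0.06651453 -0.21558568] [-5.85603656e-02 -4.29509962e+01 -2.75912887e+01 -2.99032847e-02
 -8.83203791e-02 -2.45640376e-04]
[248.63739284 166.58902629]
[248.63739284 166.58902629]
```

View pics/a2.png

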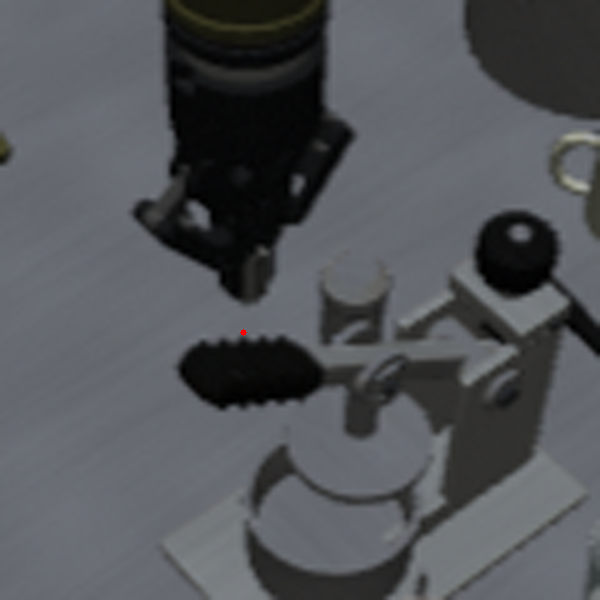

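```bash
python3 - <<'E'
from station import env
from h import *
o=env.get_obs(); print(o["time_s"],o["eef_pos"],o["gripper_width"])
s=env.camera_model("scene");t=env.camera_model("top")
print(proj(s,np.array([.5815,-.018,.3476])),proj(s,np.array([.1625,-.5515,.1965])),proj(t,np.array([.1625,-.5515,.1965])))
print(proj(t,o["eef_pos"]))
b=env.snapshot("top")[:,:,::-1].copy()
u=proj(t,o["eef_pos"])
A=cv2.resize(b[130:250,180:320],(700,600),interpolation=cv2.INTER_CUBIC)
cv2.circle(A,tuple(int(v) for v in (u-[180,130])*5),3,(0,0,255),-1)
cv2.imwrite("pics/b2.png",A)
a=cv2.imread("pics/scene0.png"); cv2.imwrite("pics/a3.png",cv2.resize(a[100:220,0:120],(600,600)))
E
```

```text
3.3 [ 0.57026109 -0.03517537  0.30668372] 0.00024953192192971887
[256.37732693 156.18153795] [ 26.67728963 193.42777083] [409.61557389 323.18504549]
[256.04268807 195.39520381]
```

View pics/b2.png

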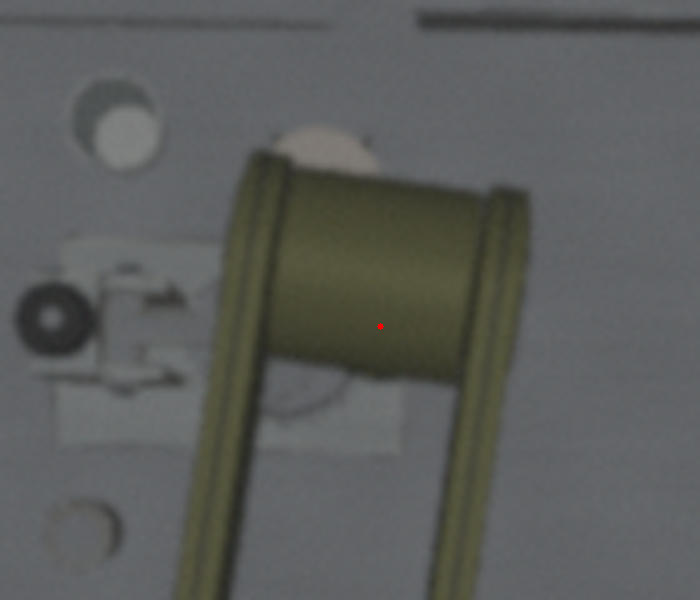

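View pics/a3.png

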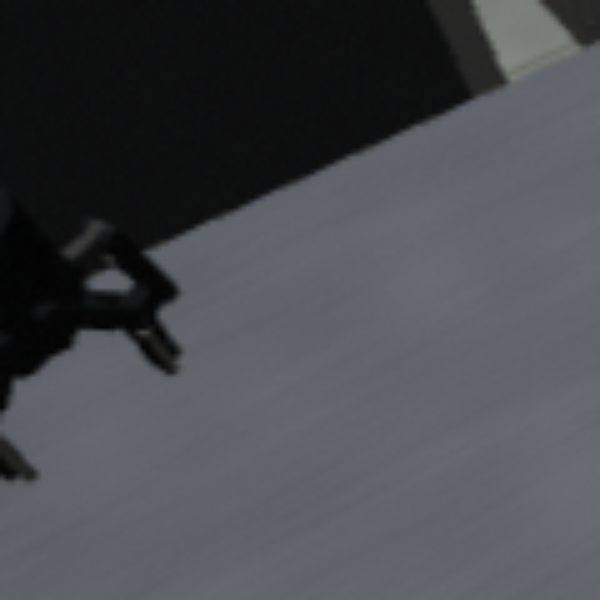

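>>> {"name": "move_arm", "arguments": {
  "linear": [
    [4,6,-3],
    [0,0,-2],
    [0,0,-2],
    [0,0,0]
  ],
  "roll": [0,0,0,0],
  "grip": [0,0,0,0]
}}

```text
time_s: 3.75
eef_pos: [0.5757, -0.0278, 0.3]
tool_rot: [0.002, 1.0, -0.01, 0.01]
force: [0.1, -0.3, 0.7]
gripper_width: 0.004
```

```bash
cat > look.py <<'E'
import sys
from station import env
from h import *
n=sys.argv[1]
o=env.get_obs(); print(o["time_s"],np.round(o["eef_pos"],4),np.round(o["force"],2),np.round(o["ft_torque"],2),np.round(o["joints"],3),np.round(o["tau"],2))
a=env.snapshot("scene")[:,:,::-1].copy()
cv2.imwrite(f"pics/raw_{n}.png",a)
s=env.camera_model("scene");u=proj(s,o["eef_pos"]);print(u)
A=cv2.resize(a[100:220,200:320],(600,600),interpolation=cv2.INTER_CUBIC)
A=cv2.convertScaleAbs(A,alpha=2)
cv2.circle(A,tuple(int(v) for v in (u-[200,100])*5),3,(0,0,255),-1)
cv2.imwrite(f"pics/{n}.png",A)
E
python3 look.py l1
```

```text
3.75 [ 0.5757 -0.0278  0.3   ] [ 0.05 -0.33  0.69] [ 0.02 -0.02 -0.04] [-0.12   0.237  1.349 -0.002  1.536  1.47 ] [  0.   -43.91 -27.93  -0.    -0.17   0.  ]
[251.93114483 167.99276021]
```

View pics/l1.png

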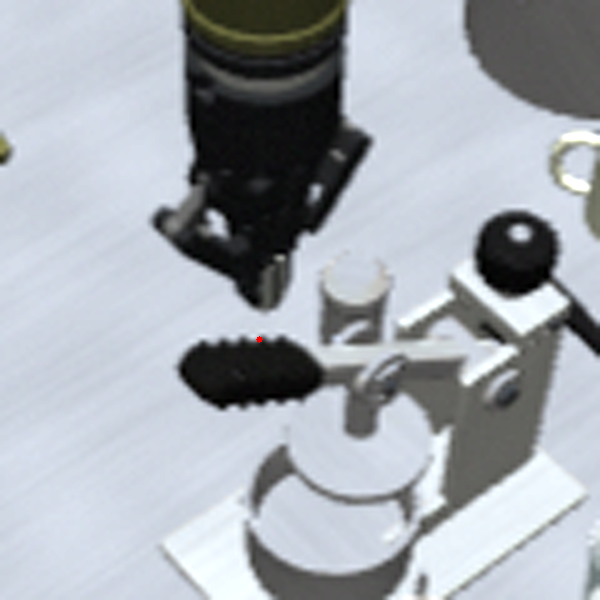

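```bash
python3 - <<'E'
import cv2
b=cv2.imread("pics/top0.png"); cv2.imwrite("pics/t3.png",cv2.convertScaleAbs(cv2.resize(b[284:384,370:490],(720,600),interpolation=cv2.INTER_CUBIC),alpha=2.5))
a=cv2.imread("pics/scene0.png"); cv2.imwrite("pics/a4.png",cv2.convertScaleAbs(cv2.resize(a[130:230,0:120],(720,600),interpolation=cv2.INTER_CUBIC),alpha=2.5))
E
```

```text
(no output)
```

View pics/t3.png

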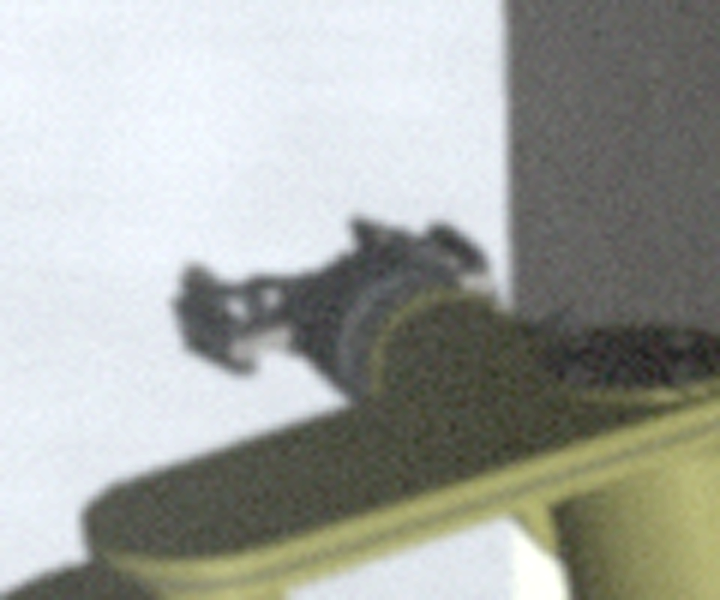

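View pics/a4.png

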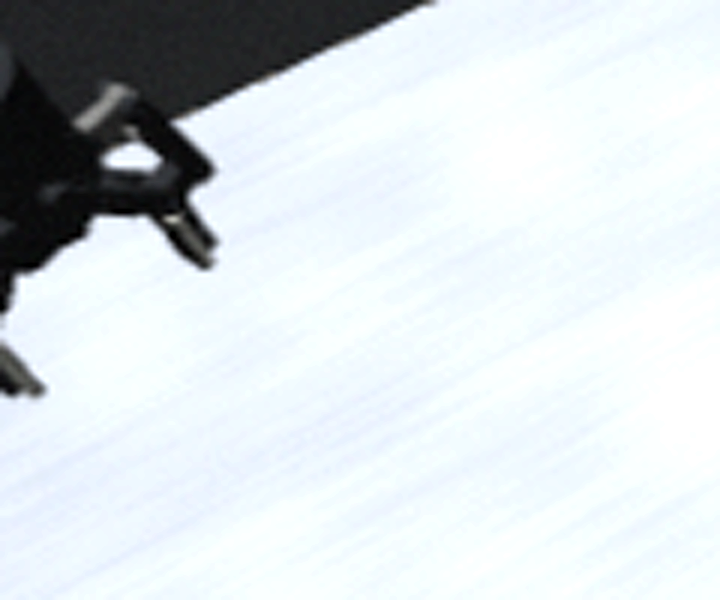

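```bash
python3 - <<'E'
from station import env
from h import *
s=env.camera_model("scene")
for X,ob in(([.1625,-.5515,.1965],(20,184.7)),([.5757,-.0278,.300],(252.6,161.6)),([.5703,-.0352,.3067],(249.5,160)),([.5815,-.018,.3476],(258,149))):
    print(ob,[np.round(proj(s,np.array(X)+[0,0,d]),1) for d in(0,.013,.02,.03,.04)])
print("knob top",proj(s,np.array([.578,.181,.2435])),"grip top",proj(s,np.array([.5745,-.029,.284])))
E
```

```text
(20, 184.7) [array([ 26.7, 193.4]), array([ 24.5, 190.9]), array([ 23.2, 189.5]), array([ 21.5, 187.4]), array([ 19.7, 185.4])]
(252.6, 161.6) [array([251.9, 168. ]), array([252., 165.]), array([252. , 163.3]), array([252.1, 161. ]), array([252.2, 158.5])]
(249.5, 160) [array([248.7, 166.6]), array([248.7, 163.6]), array([248.7, 161.9]), array([248.8, 159.5]), array([248.8, 157. ])]
(258, 149) [array([256.4, 156.2]), array([256.5, 152.9]), array([256.6, 151.1]), array([256.7, 148.6]), array([256.8, 145.9])]
knob top [302.97710582 147.42505849] grip top [251.26300241 171.56104575]
```

>>> {"name": "move_arm", "arguments": {
  "linear": [
    [0,0,-2],
    [0,0,-2],
    [0,0,-1.5],
    [0,0,-1.5],
    [0,0,-1]
  ],
  "roll": [0,0,0,0,0],
  "grip": [0,0,0,0,0]
}}

```text
time_s: 4.3
eef_pos: [0.5757, -0.0279, 0.2914]
tool_rot: [0.002, 1.0, -0.01, 0.01]
force: [0.2, 0.9, 0.1]
gripper_width: 0.002
```

```bash
python3 look.py l2
```

```text
4.3 [ 0.5757 -0.0279  0.2914] [0.24 0.86 0.11] [ 0.01 -0.04 -0.02] [-0.12   0.241  1.365 -0.002  1.516  1.47 ] [ 1.000e-02 -4.388e+01 -2.771e+01 -1.000e-02 -1.100e-01 -0.000e+00]
[251.85537327 169.96621284]
```

View pics/l2.png

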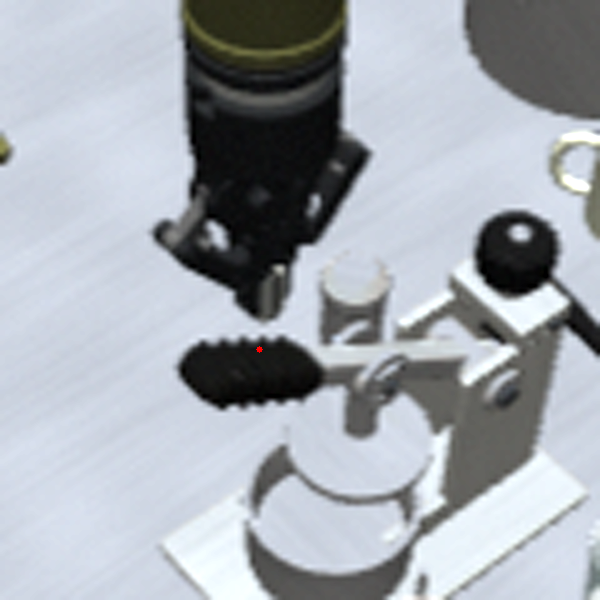

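>>> {"name": "move_arm", "arguments": {
  "linear": [
    [0,0,-3],
    [0,0,-3],
    [0,0,-3],
    [0,0,-3],
    [0,0,-2],
    [0,0,0]
  ],
  "roll": [0,0,0,0,0,0],
  "grip": [0,0,0,0,0,0]
}}

```text
time_s: 4.95
eef_pos: [0.5754, -0.028, 0.2758]
tool_rot: [0.002, 1.0, -0.01, 0.01]
force: [0.7, -0.6, 0.3]
gripper_width: -0.001
```

```bash
python3 look.py l3
```

```text
4.95 [ 0.5754 -0.028   0.2758] [ 0.67 -0.61  0.28] [ 0.02 -0.02  0.  ] [-0.12   0.248  1.392 -0.002  1.482  1.47 ] [-0.000e+00 -4.404e+01 -2.736e+01 -1.000e-02 -1.500e-01  0.000e+00]
[251.70198065 173.39337032]
```

View pics/l3.png

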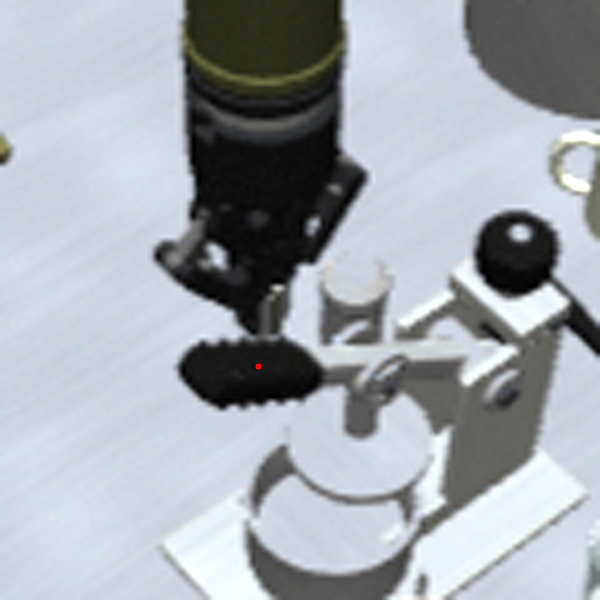

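>>> {"name": "move_arm", "arguments": {
  "linear": [
    [0,0,-2],
    [0,0,-2],
    [0,0,-2],
    [0,0,0]
  ],
  "roll": [0,0,0,0],
  "grip": [0,0,0,0]
}}

```text
time_s: 5.4
eef_pos: [0.5757, -0.028, 0.2697]
tool_rot: [0.002, 1.0, -0.01, 0.01]
force: [0.3, -1.0, -0.2]
gripper_width: -0.003
```

```bash
python3 look.py l4
```

```text
5.4 [ 0.5757 -0.028   0.2697] [ 0.27 -0.97 -0.17] [ 0.02  0.03 -0.07] [-0.12   0.251  1.403 -0.002  1.467  1.47 ] [-0.000e+00 -4.417e+01 -2.730e+01 -1.000e-02 -1.600e-01  0.000e+00]
[251.7348519  174.78547918]
```

View pics/l4.png

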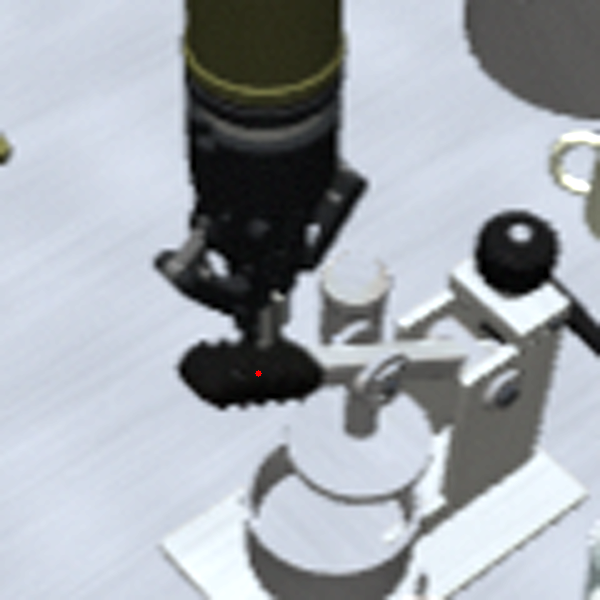

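>>> {"name": "move_arm", "arguments": {
  "linear": [
    [0,0,-1],
    [0,0,-1],
    [0,0,-1],
    [0,0,-1],
    [0,0,0]
  ],
  "roll": [0,0,0,0,0],
  "grip": [0,0,0,0,0]
}}

```text
time_s: 5.95
eef_pos: [0.5759, -0.0281, 0.2658]
tool_rot: [0.002, 1.0, -0.01, 0.01]
force: [-0.6, -0.4, -0.2]
gripper_width: -0.0
```

>>> {"name": "move_arm", "arguments": {
  "linear": [
    [0,0,-1],
    [0,0,-1],
    [0,0,-1],
    [0,0,-1],
    [0,0,0]
  ],
  "roll": [0,0,0,0,0],
  "grip": [0,0,0,0,0]
}}

```text
time_s: 6.45
eef_pos: [0.576, -0.0281, 0.2614]
tool_rot: [0.002, 1.0, -0.01, 0.01]
force: [0.2, -0.1, 0.3]
gripper_width: 0.002
```

```bash
sed -i 's/alpha=2)/alpha=3.5)/' look.py; python3 look.py l5
```

```text
6.45 [ 0.576  -0.0281  0.2614] [ 0.16 -0.05  0.35] [ 0.01 -0.   -0.01] [-0.12   0.255  1.418 -0.002  1.448  1.47 ] [ 0.000e+00 -4.423e+01 -2.707e+01 -1.000e-02 -1.500e-01  0.000e+00]
[251.73813265 176.65009677]
```

View pics/l5.png

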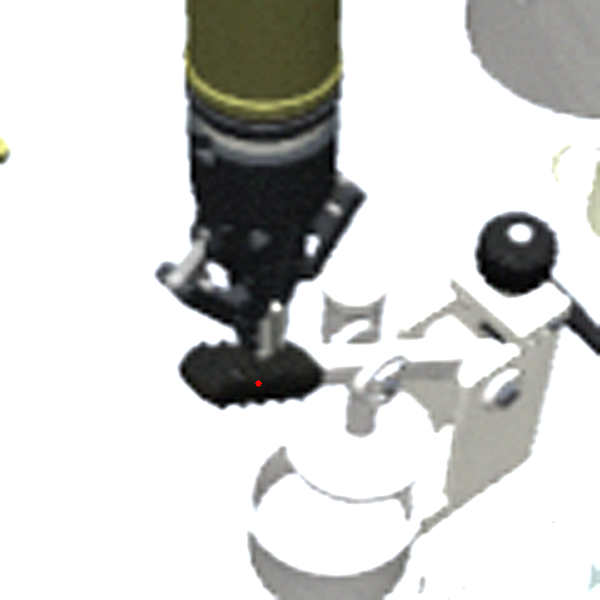

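>>> {"name": "move_arm", "arguments": {
  "linear": [
    [0,0,-1],
    [0,0,-1],
    [0,0,-1],
    [0,0,0]
  ],
  "roll": [0,0,0,0],
  "grip": [0,0,0,0]
}}

```text
time_s: 6.9
eef_pos: [0.576, -0.0281, 0.2583]
tool_rot: [0.002, 1.0, -0.01, 0.01]
force: [0.7, -0.0, 0.2]
gripper_width: 0.003
```

```bash
python3 look.py l6
```

```text
6.9 [ 0.576  -0.0281  0.2583] [ 0.68 -0.    0.24] [-0.    0.03  0.05] [-0.12   0.257  1.423 -0.002  1.44   1.47 ] [ 0.000e+00 -4.428e+01 -2.701e+01 -1.000e-02 -1.500e-01 -0.000e+00]
[251.74348009 177.33645497]
```

View pics/l6.png

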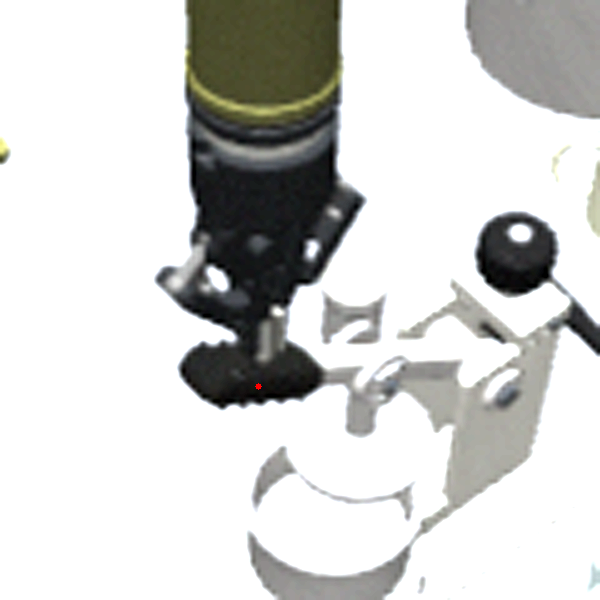

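>>> {"name": "move_arm", "arguments": {
  "linear": [
    [0,0,-1],
    [0,0,-1],
    [0,0,-1],
    [0,0,0]
  ],
  "roll": [0,0,0,0],
  "grip": [0,0,0,0]
}}

```text
time_s: 7.35
eef_pos: [0.5763, -0.028, 0.2554]
tool_rot: [0.002, 1.0, -0.01, 0.011]
force: [-1.6, -0.2, 2.0]
gripper_width: -0.003
```

>>> {"name": "move_arm", "arguments": {
  "linear": [
    [0,0,-1],
    [0,0,-1],
    [0,0,0]
  ],
  "roll": [0,0,0],
  "grip": [0,0,0]
}}

```text
time_s: 7.65
eef_pos: [0.5767, -0.0281, 0.254]
tool_rot: [0.002, 1.0, -0.01, 0.012]
force: [-0.4, 0.5, 0.8]
gripper_width: 0.001
```

```bash
python3 look.py l7
```

```text
7.65 [ 0.5767 -0.0281  0.254 ] [-0.41  0.53  0.77] [ 0.04  0.07 -0.04] [-0.12   0.259  1.431 -0.002  1.428  1.47 ] [ -0.18 -43.49 -26.49  -0.12  -0.26  -0.  ]
[251.84958485 178.38084337]
```

View pics/l7.png

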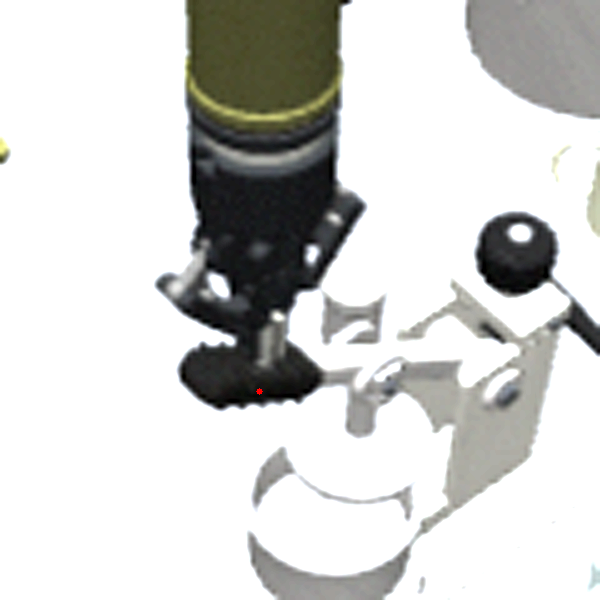

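>>> {"name": "move_arm", "arguments": {
  "linear": [
    [0,-3.5,-5],
    [0,-3.5,-5],
    [0,-3.5,-5],
    [0,-3.2,-5],
    [0,-2.8,-5],
    [0,-2.7,-5],
    [0,-2.6,-5],
    [0,-2.6,-5],
    [0,-2.3,-5],
    [0,0,0]
  ],
  "roll": [0,0,0,0,0,0,0,0,0,0],
  "grip": [0,0,0,0,0,0,0,0,0,0]
}}

```text
time_s: 8.7
eef_pos: [0.5762, -0.0567, 0.2043]
tool_rot: [0.002, 1.0, -0.01, 0.011]
force: [-1.1, 0.9, 1.0]
gripper_width: -0.001
```

```bash
python3 look.py l8
```

```text
8.7 [ 0.5762 -0.0567  0.2043] [-1.11  0.94  0.96] [ 0.13  0.01 -0.05] [-0.171  0.295  1.506  0.     1.318  1.419] [-3.900e-01 -4.427e+01 -2.475e+01 -2.200e-01 -2.000e-01 -3.000e-02]
[244.16843907 193.37019405]
```

View pics/l8.png

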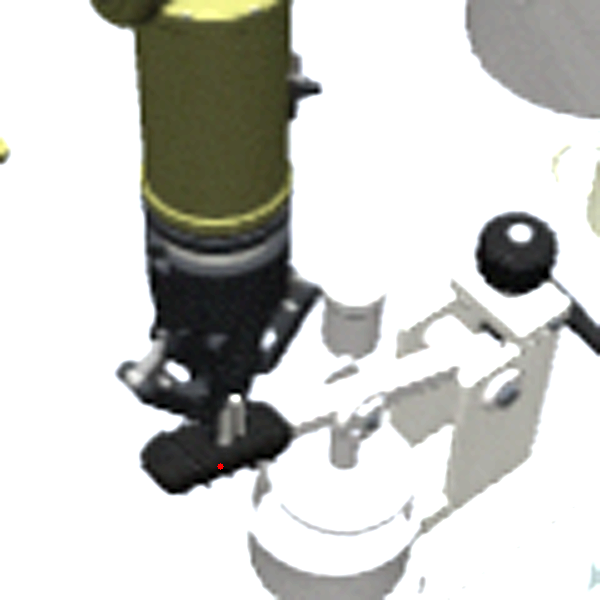

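>>> {"name": "move_arm", "arguments": {
  "linear": [
    [0,-0.9,-2],
    [0,-0.8,-2],
    [0,-0.8,-2],
    [0,-0.7,-2],
    [0,-0.7,-2],
    [0,-0.6,-2],
    [0,0,0]
  ],
  "roll": [0,0,0,0,0,0,0],
  "grip": [0,0,0,0,0,0,0]
}}

```text
time_s: 9.45
eef_pos: [0.5762, -0.0613, 0.1925]
tool_rot: [0.002, 1.0, -0.01, 0.011]
force: [0.0, -0.2, 1.7]
gripper_width: -0.002
```

```bash
cat > st.py <<'E'
from station import env
import numpy as np
o=env.get_obs(); print(o["time_s"],np.round(o["eef_pos"],4),np.round(o["force"],2),np.round(o["ft_torque"],2),np.round(o["joints"],4),np.round(o["tau"],2),np.round(o["qvel"],3))
E
python3 st.py
```

```text
9.45 [ 0.5762 -0.0613  0.1925] [ 0.   -0.22  1.7 ] [0.1  0.11 0.03] [-1.7890e-01  3.0380e-01  1.5238e+00  2.0000e-04  1.2910e+00  1.4108e+00] [-3.800e-01 -4.443e+01 -2.473e+01 -2.200e-01 -3.400e-01 -1.000e-02] [-0.001 -0.001 -0.002  0.001  0.005 -0.   ]
```

>>> {"name": "move_arm", "arguments": {
  "linear": [
    [0,-0.3,-1],
    [0,-0.3,-1],
    [0,-0.3,-1],
    [0,0,0]
  ],
  "roll": [0,0,0,0],
  "grip": [0,0,0,0]
}}

```text
time_s: 9.85
eef_pos: [0.5762, -0.0624, 0.1893]
tool_rot: [0.002, 1.0, -0.01, 0.011]
force: [-0.8, 0.3, 2.1]
gripper_width: -0.001
```

```bash
python3 st.py
```

```text
9.85 [ 0.5762 -0.0624  0.1893] [-0.76  0.35  2.08] [ 0.1   0.14 -0.01] [-0.1807  0.3064  1.5283  0.      1.2839  1.4091] [-3.100e-01 -4.444e+01 -2.470e+01 -1.700e-01 -3.800e-01 -1.000e-02] [-0.    -0.001  0.     0.     0.    -0.001]
```

>>> {"name": "move_arm", "arguments": {
  "linear": [
    [0,-0.3,-1],
    [0,-0.3,-1],
    [0,-0.3,-1],
    [0,0,0]
  ],
  "roll": [0,0,0,0],
  "grip": [0,0,0,0]
}}

```text
time_s: 10.25
eef_pos: [0.5762, -0.0634, 0.1861]
tool_rot: [0.002, 1.0, -0.01, 0.011]
force: [-0.7, 0.6, 1.3]
gripper_width: -0.002
```

```bash
python3 st.py
```

```text
10.25 [ 0.5762 -0.0634  0.1861] [-0.73  0.55  1.3 ] [0.09 0.07 0.05] [-1.8240e-01  3.0900e-01  1.5328e+00 -1.0000e-04  1.2767e+00  1.4075e+00] [-2.500e-01 -4.448e+01 -2.459e+01 -1.300e-01 -3.800e-01 -1.000e-02] [ 0.001 -0.    -0.001 -0.     0.001  0.001]
```

>>> {"name": "move_arm", "arguments": {
  "linear": [
    [0,-0.25,-1],
    [0,-0.25,-1],
    [0,-0.25,-1],
    [0,0,0]
  ],
  "roll": [0,0,0,0],
  "grip": [0,0,0,0]
}}

```text
time_s: 10.65
eef_pos: [0.5762, -0.0644, 0.1829]
tool_rot: [0.002, 1.0, -0.01, 0.011]
force: [-0.5, 0.4, 1.9]
gripper_width: 0.002
```

```bash
python3 st.py
```

```text
10.65 [ 0.5762 -0.0644  0.1829] [-0.47  0.37  1.91] [ 0.04  0.18 -0.01] [-1.8400e-01  3.1170e-01  1.5374e+00 -4.0000e-04  1.2694e+00  1.4060e+00] [-1.800e-01 -4.450e+01 -2.447e+01 -9.000e-02 -3.900e-01 -1.000e-02] [-0.    -0.001 -0.001 -0.     0.002  0.001]
```

>>> {"name": "move_arm", "arguments": {
  "linear": [
    [0,-0.2,-1],
    [0,-0.2,-1],
    [0,-0.2,-1],
    [0,0,0]
  ],
  "roll": [0,0,0,0],
  "grip": [0,0,0,0]
}}

```text
time_s: 11.05
eef_pos: [0.5761, -0.0654, 0.1797]
tool_rot: [0.002, 1.0, -0.01, 0.011]
force: [-0.3, -0.7, 1.8]
gripper_width: 0.002
```

```bash
python3 st.py
```

```text
11.05 [ 0.5761 -0.0654  0.1797] [-0.32 -0.67  1.81] [0.02 0.12 0.02] [-1.8520e-01  3.1450e-01  1.5419e+00 -9.0000e-04  1.2620e+00  1.4049e+00] [-5.000e-02 -4.451e+01 -2.435e+01 -1.000e-02 -4.000e-01 -1.000e-02] [ 0.     0.002 -0.002  0.002  0.003  0.002]
```

>>> {"name": "move_arm", "arguments": {
  "linear": [
    [0,-0.2,-1],
    [0,-0.2,-1],
    [0,-0.2,-1],
    [0,0,0]
  ],
  "roll": [0,0,0,0],
  "grip": [0,0,0,0]
}}

```text
time_s: 11.45
eef_pos: [0.5761, -0.0663, 0.1765]
tool_rot: [0.003, 1.0, -0.01, 0.011]
force: [-0.8, 0.7, 2.9]
gripper_width: -0.003
```

```bash
python3 st.py
```

```text
11.45 [ 0.5761 -0.0663  0.1765] [-0.75  0.73  2.86] [-0.05  0.13  0.02] [-1.8650e-01  3.1720e-01  1.5464e+00 -1.3000e-03  1.2547e+00  1.4037e+00] [ 7.000e-02 -4.453e+01 -2.422e+01  6.000e-02 -4.100e-01 -1.000e-02] [-0.001 -0.    -0.001  0.001  0.001  0.001]
```

>>> {"name": "move_arm", "arguments": {
  "linear": [
    [0,-0.2,-1],
    [0,-0.2,-1],
    [0,-0.2,-1],
    [0,0,0]
  ],
  "roll": [0,0,0,0],
  "grip": [0,0,0,0]
}}

```text
time_s: 11.85
eef_pos: [0.5761, -0.0671, 0.1733]
tool_rot: [0.003, 1.0, -0.01, 0.011]
force: [-0.6, -0.6, 1.3]
gripper_width: 0.003
```

```bash
python3 st.py
```

```text
11.85 [ 0.5761 -0.0671  0.1733] [-0.58 -0.64  1.26] [-0.08  0.17  0.07] [-0.1878  0.3199  1.5508 -0.0016  1.2474  1.4026] [ 1.800e-01 -4.456e+01 -2.410e+01  1.300e-01 -4.200e-01 -1.000e-02] [-0.001  0.002 -0.002 -0.001  0.002 -0.   ]
```

>>> {"name": "move_arm", "arguments": {
  "linear": [
    [0,-0.2,-1],
    [0,-0.2,-1],
    [0,-0.2,-1],
    [0,0,0]
  ],
  "roll": [0,0,0,0],
  "grip": [0,0,0,0]
}}

```text
time_s: 12.25
eef_pos: [0.5761, -0.0679, 0.17]
tool_rot: [0.003, 1.0, -0.01, 0.011]
force: [-1.4, -0.6, 3.3]
gripper_width: 0.001
```

```bash
python3 st.py
```

```text
12.25 [ 0.5761 -0.0679  0.17  ] [-1.37 -0.56  3.29] [-0.08  0.17  0.05] [-0.189   0.3228  1.5553 -0.0018  1.2401  1.4015] [ 2.500e-01 -4.444e+01 -2.394e+01  1.700e-01 -4.500e-01 -1.000e-02] [ 0.    -0.002 -0.002 -0.001  0.004 -0.002]
```

>>> {"name": "move_arm", "arguments": {
  "linear": [
    [0,-0.1,-0.7],
    [0,-0.1,-0.7],
    [0,0,0]
  ],
  "roll": [0,0,0],
  "grip": [0,0,0]
}}

```text
time_s: 12.55
eef_pos: [0.5762, -0.0683, 0.1687]
tool_rot: [0.003, 1.0, -0.01, 0.011]
force: [-0.8, 0.1, 4.8]
gripper_width: -0.0
```

```bash
python3 st.py
```

```text
12.55 [ 0.5762 -0.0683  0.1687] [-0.83  0.07  4.79] [-0.03  0.21  0.  ] [-0.1894  0.3238  1.5572 -0.002   1.2369  1.4011] [ 2.700e-01 -4.413e+01 -2.383e+01  1.900e-01 -5.300e-01 -1.000e-02] [-0.002 -0.001 -0.     0.003 -0.001  0.001]
```

>>> {"name": "move_arm", "arguments": {
  "linear": [
    [0,0,-0.6],
    [0,0,0],
    [0,0,0]
  ],
  "roll": [0,0,0],
  "grip": [0,0,0]
}}

```text
time_s: 12.85
eef_pos: [0.5761, -0.0683, 0.1683]
tool_rot: [0.003, 1.0, -0.01, 0.012]
force: [-1.6, -0.8, 3.3]
gripper_width: 0.006
```

```bash
python3 st.py
```

```text
12.85 [ 0.5761 -0.0683  0.1683] [-1.6  -0.84  3.28] [-0.1   0.25  0.01] [-0.1894  0.3241  1.5579 -0.0022  1.2357  1.4011] [ 3.400e-01 -4.401e+01 -2.380e+01  2.400e-01 -5.500e-01 -1.000e-02] [-0.    -0.     0.001 -0.002 -0.001  0.002]
```

>>> {"name": "move_arm", "arguments": {
  "linear": [
    [0,0,-0.7],
    [0,0,-0.7],
    [0,0,-0.3]
  ],
  "roll": [0,0,0],
  "grip": [0,0,0]
}}

```text
time_s: 13.15
eef_pos: [0.5761, -0.0687, 0.1669]
tool_rot: [0.003, 1.0, -0.009, 0.012]
force: [-1.7, -1.0, 4.2]
gripper_width: -0.003
```

```bash
python3 st.py
```

```text
13.15 [ 0.5761 -0.0687  0.1669] [-1.72 -1.01  4.24] [-0.16  0.3   0.03] [-0.1896  0.3252  1.5601 -0.0029  1.232   1.4011] [ 5.200e-01 -4.330e+01 -2.353e+01  3.500e-01 -6.900e-01 -1.000e-02] [-0.     0.002  0.004 -0.002 -0.005 -0.002]
```

```bash
python3 - <<'E'
from station import env
from h import *
o=env.get_obs()
a=env.snapshot("scene")[:,:,::-1].copy();cv2.imwrite("pics/raw_p1.png",a)
s=env.camera_model("scene");u=proj(s,o["eef_pos"]);print(u)
A=cv2.convertScaleAbs(cv2.resize(a[130:250,200:320],(600,600),interpolation=cv2.INTER_CUBIC),alpha=2.5)
cv2.circle(A,tuple(int(v) for v in (u-[200,130])*5),3,(0,0,255),-1)
cv2.imwrite("pics/p1.png",A)
E
```

```text
[241.14964129 202.49880449]
```

View pics/p1.png

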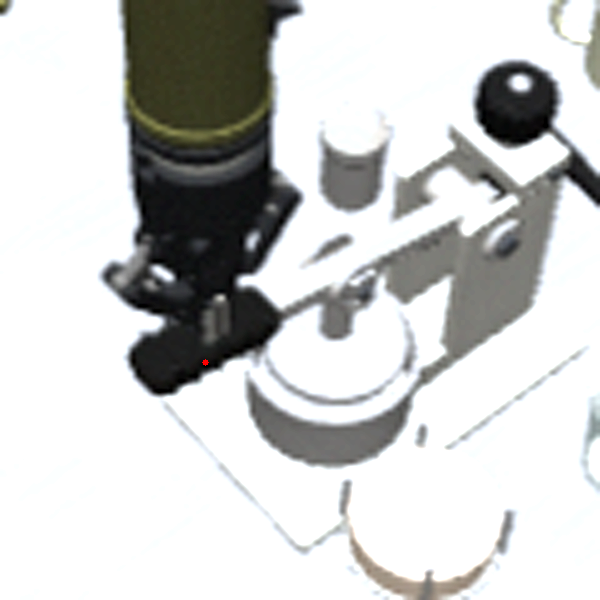

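>>> {"name": "move_arm", "arguments": {
  "linear": [
    [0,0,-0.6],
    [0,0,-0.6],
    [0,0,0]
  ],
  "roll": [0,0,0],
  "grip": [0,0,0]
}}

```text
time_s: 13.5
eef_pos: [0.5762, -0.0689, 0.166]
tool_rot: [0.004, 1.0, -0.01, 0.012]
force: [-2.3, -0.4, 4.6]
gripper_width: -0.001
```

```bash
python3 st.py
```

```text
13.5 [ 0.5762 -0.0689  0.166 ] [-2.33 -0.42  4.55] [-0.13  0.33 -0.02] [-0.1897  0.3258  1.5615 -0.0032  1.2295  1.4012] [ 4.400e-01 -4.312e+01 -2.346e+01  3.100e-01 -7.500e-01 -1.000e-02] [-0.001 -0.002 -0.001  0.001  0.002 -0.   ]
```

>>> {"name": "move_arm", "arguments": {
  "linear": [
    [0,0,-0.8],
    [0,0,-0.8],
    [0,0,-0.5]
  ],
  "roll": [0,0,0],
  "grip": [0,0,0]
}}

```text
time_s: 13.8
eef_pos: [0.5762, -0.0692, 0.1647]
tool_rot: [0.004, 1.0, -0.01, 0.012]
force: [-1.9, -0.5, 6.8]
gripper_width: -0.001
```

```bash
python3 st.py
```

```text
13.8 [ 0.5762 -0.0692  0.1647] [-1.95 -0.45  6.84] [-0.17  0.4  -0.04] [-0.1898  0.3267  1.5638 -0.0038  1.2257  1.4013] [ 5.400e-01 -4.229e+01 -2.317e+01  3.900e-01 -9.100e-01 -1.000e-02] [-0.003  0.002  0.004 -0.003 -0.007 -0.001]
```

>>> {"name": "move_arm", "arguments": {
  "linear": [
    [0,0.5,5],
    [0,2,8],
    [0,2.5,8],
    [0,3.2,8],
    [0,3.8,8],
    [0,4.4,8],
    [0,5,8],
    [0,5.5,8],
    [0,6,8],
    [0,6.3,8],
    [0,6,8],
    [0,3,8]
  ],
  "roll": [0,0,0,0,0,0,0,0,0,0,0,0],
  "grip": [0,0,0,0,0,0,0,0,0,0,0,0]
}}

```text
time_s: 15.0
eef_pos: [0.5767, -0.0152, 0.2644]
tool_rot: [0.003, 1.0, -0.009, 0.012]
force: [1.1, -0.2, 0.9]
gripper_width: -0.003
```

```bash
python3 st.py
```

```text
15.0 [ 0.5767 -0.0152  0.2644] [ 1.1  -0.19  0.89] [-0.04  0.01 -0.02] [-0.0972  0.2517  1.4153 -0.0033  1.4493  1.4925] [-2.300e-01 -4.400e+01 -2.689e+01  1.000e-02 -3.500e-01 -3.000e-02] [ 0.059 -0.047 -0.145 -0.006  0.198  0.054]
```

>>> {"name": "move_arm", "arguments": {
  "linear": [
    [0,0,12],
    [0,40,5],
    [0,45,0],
    [0,45,0],
    [0,40,0],
    [1,20,0],
    [0,0,0]
  ],
  "roll": [0,0,0,0,0,0,0],
  "grip": [0,0,0,0,0,0,0]
}}

```text
time_s: 15.7
eef_pos: [0.5787, 0.1798, 0.2869]
tool_rot: [0.003, 1.0, -0.012, 0.014]
force: [-0.0, -0.4, 0.2]
gripper_width: -0.004
```

```bash
cat > look2.py <<'E'
import sys
from station import env
from h import *
n=sys.argv[1]
o=env.get_obs(); print(o["time_s"],np.round(o["eef_pos"],4),np.round(o["force"],2),np.round(o["joints"],3),np.round(o["tau"],2))
a=env.snapshot("scene")[:,:,::-1].copy();cv2.imwrite(f"pics/raw_{n}.png",a)
s=env.camera_model("scene");u=proj(s,o["eef_pos"]);print(u)
A=cv2.convertScaleAbs(cv2.resize(a[90:210,230:350],(600,600),interpolation=cv2.INTER_CUBIC),alpha=3)
cv2.circle(A,tuple(int(v) for v in (u-[230,90])*5),3,(0,0,255),-1)
cv2.imwrite(f"pics/{n}.png",A)
E
python3 look2.py k1
```

```text
15.7 [0.5787 0.1798 0.2869] [-0.01 -0.39  0.21] [ 0.24   0.284  1.315 -0.013  1.517  1.835] [  0.88 -46.59 -27.88   0.18  -0.21   0.21]
[304.72675849 137.96488023]
```

View pics/k1.png

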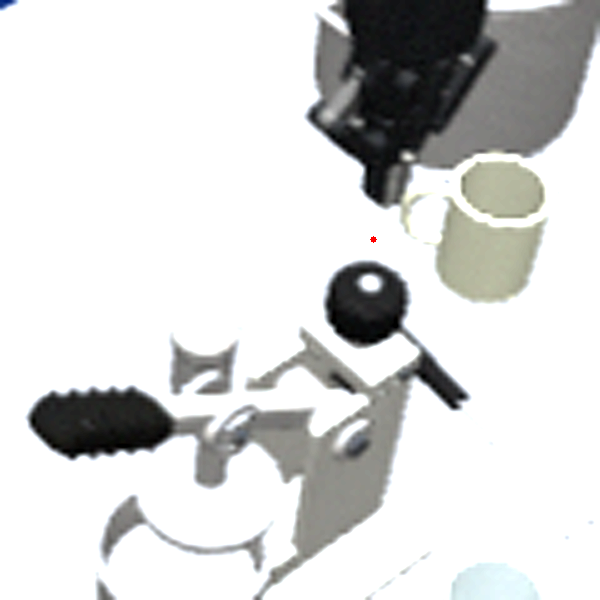

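>>> {"name": "move_arm", "arguments": {
  "linear": [
    [-40,-10,5],
    [-40,-25,0],
    [-40,-35,0],
    [0,-48,0],
    [0,-48,0],
    [0,-48,-10],
    [0,-48,-40],
    [0,-38,-45],
    [0,0,-45],
    [0,0,-45],
    [0,0,-45],
    [0,0,-25]
  ],
  "roll": [0,0,0,0,0,0,0,0,0,0,0,0],
  "grip": [0,0,0,0,0,0,0,0,0,0,0,0]
}}

```text
time_s: 16.95
eef_pos: [0.4551, -0.1292, 0.0542]
tool_rot: [0.013, 0.999, -0.02, 0.023]
force: [-0.6, -0.5, -0.3]
gripper_width: 0.0
```

```bash
python3 st.py
```

```text
16.95 [ 0.4551 -0.1292  0.0542] [-0.64 -0.46 -0.33] [ 0.03  0.   -0.05] [-0.3582  0.3107  1.9479 -0.0123  0.8305  1.2602] [ 2.000e-02 -3.979e+01 -1.789e+01 -4.000e-02  9.000e-02 -0.000e+00] [-0.037  0.358  0.293 -0.015 -0.701  0.001]
```

>>> {"name": "move_arm", "arguments": {
  "linear": [
    [0,0,-15],
    [0,0,-15],
    [0,0,-8],
    [0,0,-4],
    [0,0,0]
  ],
  "roll": [0,0,0,0,0],
  "grip": [0,0,0,0,0]
}}

```text
time_s: 17.45
eef_pos: [0.4492, -0.1343, 0.0077]
tool_rot: [0.013, 0.999, -0.023, 0.019]
force: [-0.8, 0.3, 0.3]
gripper_width: -0.0
```

```bash
python3 st.py
```

```text
17.45 [ 0.4492 -0.1343  0.0077] [-0.8   0.25  0.3 ] [0.02 0.03 0.02] [-0.3706  0.3869  2.0001 -0.0178  0.7111  1.2599] [-2.000e-02 -3.909e+01 -1.389e+01 -6.000e-02 -3.400e-01  0.000e+00] [-0.013 -0.009 -0.012 -0.005  0.009 -0.002]
```

>>> {"name": "move_arm", "arguments": {
  "linear": [
    [0,0,-4],
    [0,0,-4],
    [0,0,-4],
    [0,0,-4],
    [0,0,0]
  ],
  "roll": [0,0,0,0,0],
  "grip": [0,0,0,0,0]
}}

```text
time_s: 17.95
eef_pos: [0.4517, -0.1355, -0.007]
tool_rot: [0.014, 0.999, -0.023, 0.021]
force: [-0.2, -0.8, 0.5]
gripper_width: 0.001
```

```bash
python3 st.py
```

```text
17.95 [ 0.4517 -0.1355 -0.007 ] [-0.15 -0.82  0.45] [ 0.05  0.01 -0.  ] [-0.3709  0.4135  2.0144 -0.0191  0.6641  1.2609] [ -0.05 -40.23 -13.12  -0.05  -0.39   0.  ] [ 0.002 -0.006 -0.005  0.001  0.002 -0.002]
```

>>> {"name": "move_arm", "arguments": {
  "linear": [
    [0,0,-4],
    [0,0,-4],
    [0,0,-4],
    [0,0,-2],
    [0,0,0]
  ],
  "roll": [0,0,0,0,0],
  "grip": [0,0,0,0,0]
}}

```text
time_s: 18.45
eef_pos: [0.4518, -0.1352, -0.0223]
tool_rot: [0.014, 0.999, -0.023, 0.021]
force: [0.0, -0.3, 0.8]
gripper_width: -0.002
```

```bash
python3 st.py
```

```text
18.45 [ 0.4518 -0.1352 -0.0223] [ 0.04 -0.28  0.75] [-0.03  0.04 -0.02] [-0.3703  0.4418  2.0286 -0.0202  0.6217  1.2623] [ 0.000e+00 -4.085e+01 -1.190e+01 -4.000e-02 -3.400e-01  0.000e+00] [ 0.001  0.003 -0.001 -0.001 -0.001 -0.   ]
```

>>> {"name": "move_arm", "arguments": {
  "linear": [
    [0,0,-1],
    [0,0,-1],
    [0,0,-1],
    [0,0,0]
  ],
  "roll": [0,0,0,0],
  "grip": [0,0,0,0]
}}

```text
time_s: 18.85
eef_pos: [0.4519, -0.1353, -0.0255]
tool_rot: [0.014, 0.999, -0.023, 0.021]
force: [-0.0, 0.5, -0.1]
gripper_width: -0.003
```

```bash
python3 st.py
```

```text
18.85 [ 0.4519 -0.1353 -0.0255] [-0.05  0.52 -0.15] [ 0. -0.  0.] [-0.3703  0.4479  2.0314 -0.0205  0.6126  1.2626] [-0.000e+00 -4.100e+01 -1.167e+01 -4.000e-02 -3.200e-01  0.000e+00] [ 0.001 -0.003 -0.001  0.     0.     0.001]
```

>>> {"name": "move_arm", "arguments": {
  "linear": [
    [0,0,-1],
    [0,0,-1],
    [0,0,0]
  ],
  "roll": [0,0,0],
  "grip": [0,0,0]
}}

```text
time_s: 19.15
eef_pos: [0.4521, -0.1354, -0.0275]
tool_rot: [0.014, 0.999, -0.023, 0.022]
force: [-0.3, 0.4, 0.3]
gripper_width: 0.009
```

```bash
python3 st.py
```

```text
19.15 [ 0.4521 -0.1354 -0.0275] [-0.27  0.42  0.28] [-0.01  0.05 -0.01] [-0.3704  0.4516  2.0331 -0.0207  0.6066  1.2628] [-0.000e+00 -4.113e+01 -1.153e+01 -4.000e-02 -3.200e-01  0.000e+00] [-0.001 -0.003  0.    -0.001  0.     0.002]
```

>>> {"name": "move_arm", "arguments": {
  "linear": [
    [0,0,-1],
    [0,0,0]
  ],
  "roll": [0,0],
  "grip": [0,0]
}}

```text
time_s: 19.35
eef_pos: [0.4521, -0.1354, -0.0285]
tool_rot: [0.014, 0.999, -0.023, 0.022]
force: [-0.3, -0.1, -0.4]
gripper_width: -0.003
```

```bash
python3 st.py
```

```text
19.35 [ 0.4521 -0.1354 -0.0285] [-0.33 -0.11 -0.37] [0.01 0.01 0.02] [-0.3704  0.4536  2.0341 -0.0207  0.6036  1.2629] [-0.000e+00 -4.118e+01 -1.147e+01 -4.000e-02 -3.300e-01  0.000e+00] [-0.     0.     0.001  0.002 -0.002 -0.001]
```

>>> {"name": "move_arm", "arguments": {
  "linear": [
    [0,0,-1],
    [0,0,-1],
    [0,0,0]
  ],
  "roll": [0,0,0],
  "grip": [0,0,0]
}}

```text
time_s: 19.65
eef_pos: [0.4521, -0.1354, -0.0307]
tool_rot: [0.014, 0.999, -0.023, 0.022]
force: [0.9, 0.1, -0.3]
gripper_width: 0.001
```

```bash
python3 st.py
```

```text
19.65 [ 0.4521 -0.1354 -0.0307] [ 0.86  0.09 -0.28] [ 0.06  0.03 -0.04] [-0.3704  0.4577  2.0359 -0.0209  0.5976  1.2632] [ 0.000e+00 -4.127e+01 -1.129e+01 -4.000e-02 -3.200e-01  0.000e+00] [-0.001 -0.002  0.    -0.001  0.001  0.001]
```

>>> {"name": "move_arm", "arguments": {
  "linear": [
    [0,0,-1],
    [0,0,0]
  ],
  "roll": [0,0],
  "grip": [0,0]
}}

```text
time_s: 19.85
eef_pos: [0.4521, -0.1354, -0.0318]
tool_rot: [0.014, 0.999, -0.023, 0.022]
force: [0.1, 0.5, 0.3]
gripper_width: 0.0
```

```bash
python3 st.py
```

```text
19.85 [ 0.4521 -0.1354 -0.0318] [0.1  0.45 0.27] [-0.01  0.05 -0.04] [-0.3704  0.4599  2.0369 -0.021   0.5946  1.2633] [-0.000e+00 -4.132e+01 -1.123e+01 -4.000e-02 -3.300e-01  0.000e+00] [-0.     0.    -0.002  0.003  0.    -0.001]
```

```bash
python3 - <<'E'
from station import env
from h import *
o=env.get_obs()
a=env.snapshot("scene")[:,:,::-1].copy();cv2.imwrite("pics/raw_c1.png",a)
s=env.camera_model("scene");u=proj(s,o["eef_pos"]);u0=proj(s,o["eef_pos"]*[1,1,0]);print(u,u0)
x0,y0=int(u0[0])-60,int(u0[1])-80
A=cv2.convertScaleAbs(cv2.resize(a[y0:y0+120,x0:x0+120],(600,600),interpolation=cv2.INTER_CUBIC),alpha=2)
for p,c in((u,(0,0,255)),(u0,(0,255,0))): cv2.circle(A,tuple(int(v) for v in (p-[x0,y0])*5),3,c,-1)
cv2.imwrite("pics/c1.png",A)
E
```

```text
[205.49606428 221.15691254] [204.66184269 216.48049017]
```

View pics/c1.png

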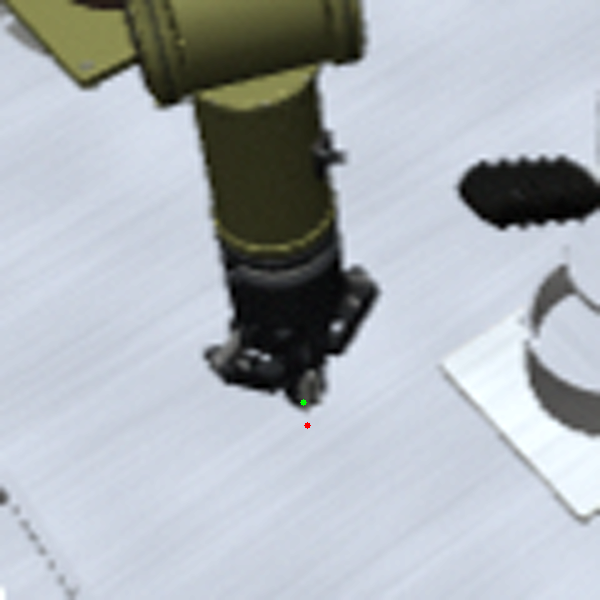

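>>> {"name": "move_arm", "arguments": {
  "linear": [
    [0,0,-1],
    [0,0,0]
  ],
  "roll": [0,0],
  "grip": [0,0]
}}

```text
time_s: 20.1
eef_pos: [0.4522, -0.1354, -0.0328]
tool_rot: [0.014, 0.999, -0.023, 0.022]
force: [0.9, -1.1, 0.2]
gripper_width: -0.002
```

```bash
python3 st.py
```

```text
20.1 [ 0.4522 -0.1354 -0.0328] [ 0.91 -1.07  0.18] [0.04 0.03 0.02] [-0.3704  0.4618  2.0378 -0.0211  0.5916  1.2634] [-0.000e+00 -4.136e+01 -1.115e+01 -4.000e-02 -3.300e-01  0.000e+00] [ 0.001 -0.003 -0.001  0.001  0.002 -0.001]
```

>>> {"name": "move_arm", "arguments": {
  "linear": [
    [0,0,-1],
    [0,0,0]
  ],
  "roll": [0,0],
  "grip": [0,0]
}}

```text
time_s: 20.3
eef_pos: [0.4523, -0.1355, -0.0337]
tool_rot: [0.014, 0.999, -0.023, 0.022]
force: [-0.5, 0.6, 1.1]
gripper_width: 0.001
```

```bash
python3 st.py
```

```text
20.3 [ 0.4523 -0.1355 -0.0337] [-0.47  0.59  1.08] [0.05 0.15 0.02] [-0.3704  0.4635  2.0385 -0.0212  0.5888  1.2635] [-2.000e-02 -4.045e+01 -1.104e+01 -4.000e-02 -4.600e-01  0.000e+00] [ 0.002 -0.    -0.001  0.001 -0.001 -0.001]
```

>>> {"name": "move_arm", "arguments": {
  "linear": [
    [0,0,-1],
    [0,0,0]
  ],
  "roll": [0,0],
  "grip": [0,0]
}}

```text
time_s: 20.5
eef_pos: [0.4524, -0.1355, -0.0335]
tool_rot: [0.014, 0.999, -0.023, 0.022]
force: [-0.3, -1.2, 1.7]
gripper_width: 0.004
```

```bash
python3 st.py
```

```text
20.5 [ 0.4524 -0.1355 -0.0335] [-0.27 -1.15  1.66] [ 0.04  0.05 -0.01] [-0.3703  0.4631  2.0389 -0.0213  0.588   1.2636] [ 3.000e-02 -4.120e+01 -1.126e+01 -2.000e-02 -4.100e-01  0.000e+00] [ 0.002 -0.007  0.     0.001  0.005 -0.002]
```

```bash
python3 - <<'E'
from station import env
from h import *
s=env.camera_model("scene")
def pt(r,n,phi,lat=0):
    h=r*np.cos(phi)-n*np.sin(phi);z=r*np.sin(phi)+n*np.cos(phi)
    return np.array([.5777-.018*h+lat,.146-h,.150+z])
for phi in(.6,.22,.20,.18,.16,.14):
    print(phi,[np.round(proj(s,pt(*q,phi)),1) for q in((170,0),(270,0),(220,0),(220,-12,))])
im=[cv2.imread("pics/"+f) for f in("scene0.png","raw_p1.png","raw_k1.png")]
out=[]
for a in im: out.append(cv2.convertScaleAbs(cv2.resize(a[155:225,220:290],(400,400),interpolation=cv2.INTER_CUBIC),alpha=2.5))
cv2.imwrite("pics/cmp.png",np.hstack(out[:2]))
E
```

```text
0.6 [array([544.6, 152. ]), array([543.7, 152.1]), array([544.1, 152.1]), array([565.5, 130.8])]
0.22 [array([744.9, -46.1]), array([742.8, -45. ]), array([743.6, -45.4]), array([788.2, -89.6])]
0.2 [array([760.6, -61.6]), array([758.3, -60.4]), array([759.2, -60.9]), array([ 806.4, -107.6])]
0.18 [array([777.2, -77.9]), array([774.8, -76.7]), array([775.7, -77.2]), array([ 825.8, -126.7])]
0.16 [array([794.7, -95.3]), array([792.1, -93.9]), array([793.1, -94.4]), array([ 846.4, -147.1])]
0.14 [array([ 813.3, -113.7]), array([ 810.6, -112.2]), array([ 811.7, -112.7]), array([ 868.5, -169. ])]
```

View pics/cmp.png

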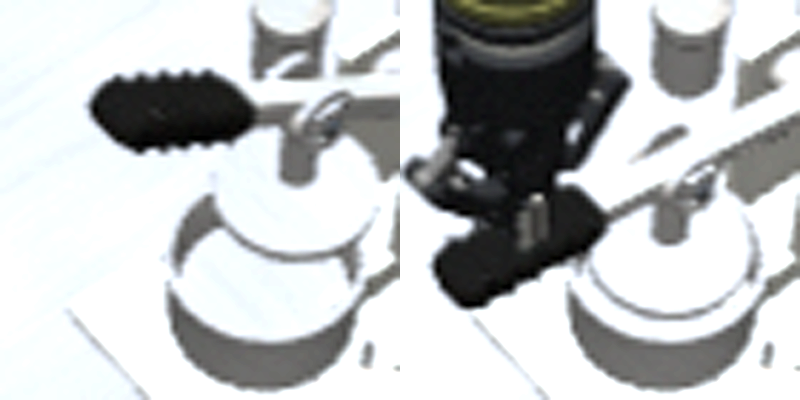

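```bash
python3 - <<'E'
from station import env
from h import *
s=env.camera_model("scene")
def pt(r,n,phi,lat=0):
    h=(r*np.cos(phi)-n*np.sin(phi))/1e3;z=(r*np.sin(phi)+n*np.cos(phi))/1e3
    return np.array([.5777-.018*h+lat/1e3,.146-h,.150+z])
for phi in(.6,.22,.20,.18,.16,.14,.12):
    print(phi,[np.round(proj(s,pt(*q,phi)),1) for q in((170,0),(270,12,),(270,-12,),(270,12,0),(220,0))], [np.round(proj(s,pt(270,n,phi,l)),1) for n in(-12,12) for l in(-18,18)])
E
```

```text
0.6 [array([260.3, 174. ]), array([239.7, 172.3]), array([235.9, 179.2]), array([226.3, 212.5]), array([249.4, 174.9])] [array([231.8, 175.2]), array([240. , 183.2]), array([235.5, 168.3]), array([243.8, 176.3])]
0.22 [array([253.2, 190.1]), array([227.8, 199.8]), array([226.7, 205.3]), array([226.2, 212.5]), array([240.5, 196.2])] [array([223. , 201.3]), array([230.5, 209.3]), array([224. , 195.9]), array([231.7, 203.8])]
0.2 [array([253. , 190.9]), array([227.5, 201.1]), array([226.5, 206.4]), array([226.2, 212.5]), array([240.3, 197.2])] [array([222.8, 202.5]), array([230.3, 210.4]), array([223.7, 197.1]), array([231.3, 205.1])]
0.18 [array([252.8, 191.6]), array([227.2, 202.3]), array([226.4, 207.6]), array([226.2, 212.5]), array([240.1, 198.1])] [array([222.7, 203.6]), array([230.1, 211.5]), array([223.4, 198.4]), array([231. , 206.3])]
0.16 [array([252.6, 192.3]), array([227. , 203.5]), array([226.3, 208.7]), array([226.2, 212.5]), array([239.9, 199.1])] [array([222.6, 204.8]), array([230. , 212.6]), array([223.2, 199.6]), array([230.8, 207.5])]
0.14 [array([252.5, 193. ]), array([226.8, 204.7]), array([226.2, 209.8]), array([226.2, 212.4]), array([239.8, 200. ])] [array([222.5, 205.9]), array([229.9, 213.7]), array([223. , 200.8]), array([230.6, 208.7])]
0.12 [array([252.4, 193.7]), array([226.6, 205.9]), array([226.2, 210.8]), array([226.2, 212.4]), array([239.7, 200.9])] [array([222.5, 206.9]), array([229.9, 214.8]), array([222.9, 202. ]), array([230.4, 209.9])]
```

>>> {"name": "move_arm", "arguments": {
  "linear": [
    [0,0,15],
    [0,0,40],
    [0,0,45],
    [0,0,45],
    [0,0,45],
    [0,38,45],
    [0,48,45],
    [0,48,25],
    [0,48,0],
    [0,48,0],
    [35,35,0],
    [40,25,0]
  ],
  "roll": [0,0,0,0,0,0,0,0,0,0,0,0],
  "grip": [0,0,0,0,0,0,0,1,1,1,1,1]
}}

```text
time_s: 21.7
eef_pos: [0.5198, 0.1398, 0.2631]
tool_rot: [0.013, 0.999, -0.027, 0.024]
force: [-0.0, -0.8, -0.7]
gripper_width: 0.844
```

```bash
python3 st.py
```

```text
21.7 [0.5198 0.1398 0.2631] [-0.05 -0.82 -0.68] [-0.04  0.02  0.04] [ 0.2115  0.1883  1.5053 -0.0364  1.4074  1.8416] [  0.4  -43.45 -23.65   0.22  -0.21  -0.19] [ 0.368  0.651 -0.837 -0.027  0.206  0.352]
```

>>> {"name": "move_arm", "arguments": {
  "linear": [
    [35,24,5],
    [15,10,0],
    [3,3,0],
    [0,0,0]
  ],
  "roll": [0,0,0,0],
  "grip": [1,1,1,1]
}}

```text
time_s: 22.1
eef_pos: [0.5771, 0.1834, 0.2655]
tool_rot: [0.012, 0.999, -0.024, 0.024]
force: [-0.4, 0.1, -0.2]
gripper_width: 0.996
```

```bash
python3 st.py; python3 look2.py k2
```

```text
22.1 [0.5771 0.1834 0.2655] [-0.43  0.1  -0.19] [ 0.04 -0.01 -0.01] [ 0.2628  0.2868  1.3636 -0.0374  1.453   1.8854] [ 3.500e-01 -4.588e+01 -2.790e+01 -1.500e-01 -3.800e-01  3.000e-02] [ 0.003  0.009  0.007 -0.005  0.004 -0.001]
22.1 [0.5771 0.1834 0.2655] [-0.43  0.1  -0.19] [ 0.263  0.287  1.364 -0.037  1.453  1.885] [ 3.500e-01 -4.588e+01 -2.790e+01 -1.500e-01 -3.800e-01  3.000e-02]
[304.25304427 142.03596806]
```

View pics/k2.png

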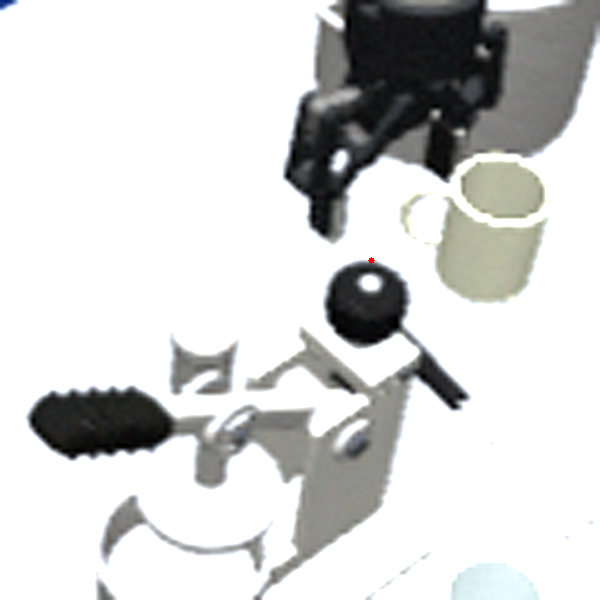

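>>> {"name": "move_arm", "arguments": {
  "linear": [
    [4,-3,-15],
    [0,0,-15],
    [0,0,-10],
    [0,0,0]
  ],
  "roll": [0,0,0,0],
  "grip": [1,1,1,1]
}}

```text
time_s: 22.55
eef_pos: [0.5759, 0.1757, 0.2251]
tool_rot: [0.013, 0.999, -0.026, 0.022]
force: [-1.0, 0.8, 0.5]
gripper_width: 1.0
```

```bash
python3 st.py; python3 look2.py k3
```

```text
22.55 [0.5759 0.1757 0.2251] [-0.95  0.83  0.49] [ 0.04  0.06 -0.06] [ 0.2515  0.3065  1.4357 -0.0387  1.3636  1.8811] [  0.06 -46.79 -26.62  -0.23  -0.43   0.  ] [-0.01  -0.024  0.001 -0.002  0.008 -0.002]
22.55 [0.5759 0.1757 0.2251] [-0.95  0.83  0.49] [ 0.252  0.307  1.436 -0.039  1.364  1.881] [  0.06 -46.79 -26.62  -0.23  -0.43   0.  ]
[300.56667115 151.76896572]
```

View pics/k3.png

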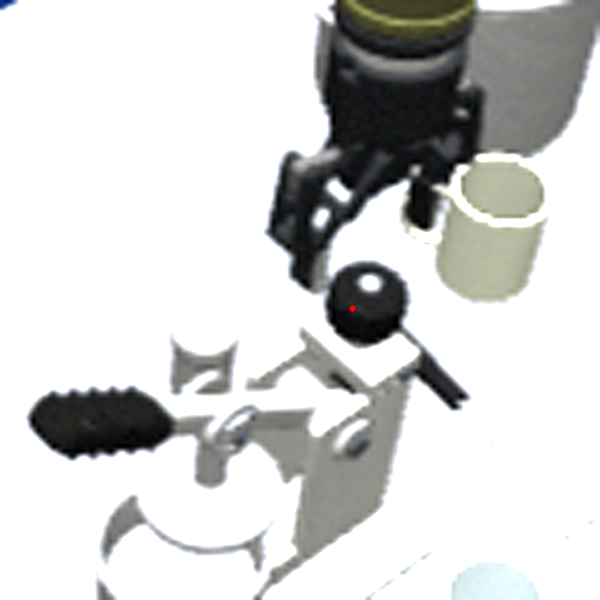

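>>> {"name": "move_arm", "arguments": {
  "linear": [
    [3,3,-8],
    [0,0,-10],
    [0,0,-10],
    [0,0,-5],
    [0,0,0]
  ],
  "roll": [0,0,0,0,0],
  "grip": [1,1,1,1,1]
}}

```text
time_s: 23.1
eef_pos: [0.5799, 0.1788, 0.1923]
tool_rot: [0.013, 0.999, -0.026, 0.025]
force: [-0.7, 0.2, 0.2]
gripper_width: 1.0
```

```bash
python3 st.py; python3 look2.py k4
```

```text
23.1 [0.5799 0.1788 0.1923] [-0.74  0.18  0.24] [-0.01 -0.04 -0.01] [ 0.255   0.3338  1.4795 -0.0398  1.2884  1.8881] [-2.000e-02 -4.776e+01 -2.553e+01 -2.300e-01 -3.400e-01  0.000e+00] [ 0.001  0.005 -0.     0.001 -0.002  0.   ]
23.1 [0.5799 0.1788 0.1923] [-0.74  0.18  0.24] [ 0.255  0.334  1.479 -0.04   1.288  1.888] [-2.000e-02 -4.776e+01 -2.553e+01 -2.300e-01 -3.400e-01  0.000e+00]
[300.84587241 158.85052154]
```

View pics/k4.png

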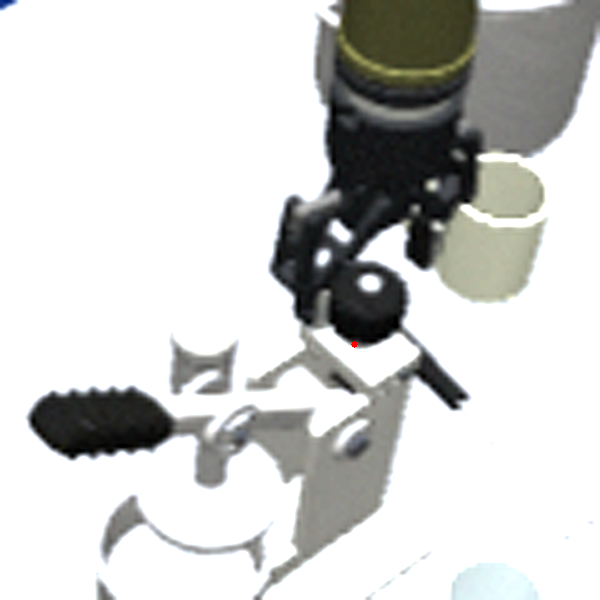

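>>> {"name": "move_arm", "arguments": {
  "linear": [
    [1,1,-8],
    [0,0,-7],
    [0,0,-3],
    [0,0,0]
  ],
  "roll": [0,0,0,0],
  "grip": [1,1,1,1]
}}

```text
time_s: 23.55
eef_pos: [0.5817, 0.1802, 0.1734]
tool_rot: [0.013, 0.999, -0.026, 0.025]
force: [-0.3, -0.1, -0.4]
gripper_width: 0.997
```

>>> {"name": "move_arm", "arguments": {
  "linear": [
    [0,0,0],
    [0,0,0],
    [0,0,0],
    [0,0,0],
    [0,0,0]
  ],
  "roll": [0,0,0,0,0],
  "grip": [0.3,0.3,0.3,0.3,0.3]
}}

```text
time_s: 24.05
eef_pos: [0.5819, 0.1822, 0.1744]
tool_rot: [0.011, 0.999, -0.026, 0.026]
force: [0.2, 0.3, -0.3]
gripper_width: 0.569
```

```bash
python3 st.py; python3 look2.py k5
```

```text
24.05 [0.5819 0.1822 0.1744] [ 0.22  0.28 -0.32] [0.45 0.08 0.1 ] [ 0.2573  0.3498  1.5021 -0.0367  1.2464  1.8908] [-3.000e-02 -4.876e+01 -2.518e+01 -5.700e-01 -1.200e-01  7.000e-02] [-0.001 -0.001 -0.    -0.    -0.002 -0.002]
24.05 [0.5819 0.1822 0.1744] [ 0.22  0.28 -0.32] [ 0.257  0.35   1.502 -0.037  1.246  1.891] [-3.000e-02 -4.876e+01 -2.518e+01 -5.700e-01 -1.200e-01  7.000e-02]
[301.32391067 162.28892962]
```

View pics/k5.png

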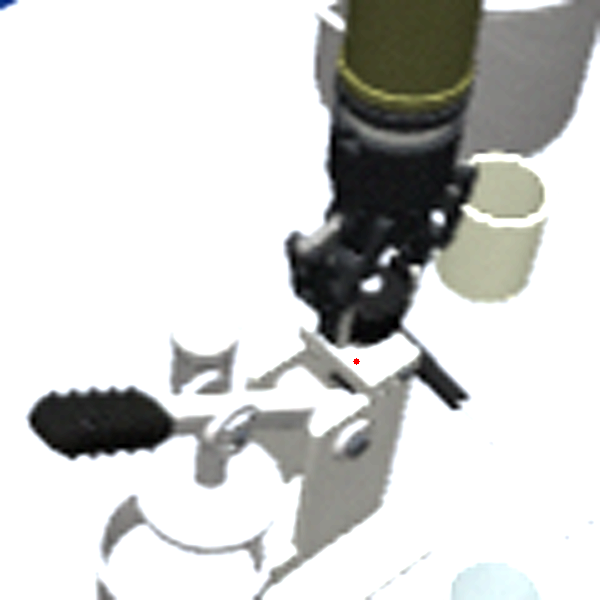

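>>> {"name": "move_arm", "arguments": {
  "linear": [
    [0.1,0.2,0],
    [0.1,0.2,0],
    [0.1,0.2,0],
    [0,0.3,0],
    [0,0.3,0],
    [0,0.3,0],
    [0,0.3,0],
    [-0.1,0.3,0],
    [-0.1,0.3,0],
    [-0.1,0.3,0],
    [-0.2,0.2,0],
    [-0.2,0.2,0]
  ],
  "roll": [0.1,0.1,0.1,0.1,0.1,0.1,0.1,0.1,0.1,0.1,0.1,0.1],
  "grip": [0.3,0.3,0.3,0.3,0.3,0.3,0.3,0.3,0.3,0.3,0.3,0.3]
}}

```text
time_s: 25.3
eef_pos: [0.58, 0.1873, 0.1744]
tool_rot: [-0.01, 0.83, 0.556, 0.025]
force: [-0.8, 1.8, -1.3]
gripper_width: 0.572
```

```bash
python3 st.py; python3 look2.py k6
```

```text
25.3 [0.58   0.1873 0.1744] [-0.79  1.78 -1.29] [ 0.21  0.07 -0.46] [0.2188 0.3485 1.504  0.0383 1.2492 0.5974] [ -0.34 -48.41 -25.15  -0.42  -0.34   0.68] [-0.029  0.014 -0.026  0.049  0.048 -1.061]
25.3 [0.58   0.1873 0.1744] [-0.79  1.78 -1.29] [0.219 0.348 1.504 0.038 1.249 0.597] [ -0.34 -48.41 -25.15  -0.42  -0.34   0.68]
[302.00548711 161.19211205]
```

View pics/k6.png

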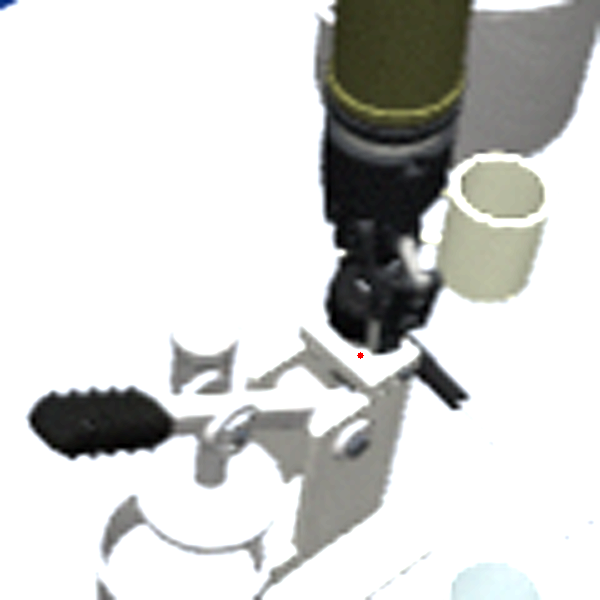

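>>> {"name": "move_arm", "arguments": {
  "linear": [
    [-0.2,-0.1,0],
    [-0.2,-0.1,0],
    [-0.2,-0.1,0],
    [-0.3,-0.1,0],
    [-0.3,-0.1,0],
    [-0.3,-0.1,0],
    [-0.3,-0.1,0],
    [-0.3,-0.1,0],
    [-0.3,-0.1,0],
    [0,0,0]
  ],
  "roll": [0.1,0.1,0.1,0.1,0.1,0.1,0.1,0.1,0.1,0],
  "grip": [0.3,0.3,0.3,0.3,0.3,0.3,0.3,0.3,0.3,0.3]
}}

```text
time_s: 26.35
eef_pos: [0.5758, 0.1877, 0.1744]
tool_rot: [-0.022, 0.5, 0.866, 0.018]
force: [-0.8, 1.3, 0.2]
gripper_width: 0.571
```

```bash
python3 st.py; python3 -c "
import numpy as np
from station import env
q=env.get_obs()['tool_rot'];print(2*np.arctan2(q[2],q[1])+.052)"
```

```text
26.35 [0.5758 0.1877 0.1744] [-0.83  1.26  0.16] [ 0.13 -0.14  0.47] [ 0.2081  0.3692  1.4708  0.0575  1.3111 -0.3302] [-1.350e+00 -4.921e+01 -2.506e+01  1.000e-02  1.300e-01 -1.300e-01] [ 0.003 -0.003  0.004 -0.003 -0.006  0.053]
2.146114632563566
```

>>> {"name": "move_arm", "arguments": {
  "linear": [
    [0,0,0],
    [0,0,0],
    [0,0,0],
    [0,0,5],
    [0,0,15],
    [0,0,25],
    [0,0,25],
    [0,0,25],
    [0,0,25]
  ],
  "roll": [0,0,0,0,0,0,0,0,0],
  "grip": [1,1,1,1,1,1,1,1,1]
}}

```text
time_s: 27.25
eef_pos: [0.5731, 0.1851, 0.2958]
tool_rot: [-0.024, 0.505, 0.863, 0.014]
force: [0.6, -0.1, 0.2]
gripper_width: 0.998
```

```bash
python3 st.py; python3 look2.py k7
```

```text
27.25 [0.5731 0.1851 0.2958] [ 0.59 -0.06  0.18] [-0.03 -0.   -0.01] [ 0.2072  0.2973  1.275   0.0521  1.5862 -0.3034] [ 5.000e-02 -4.748e+01 -2.647e+01  3.100e-01 -3.800e-01 -4.000e-02] [-0.001 -0.117 -0.468 -0.003  0.579  0.038]
27.25 [0.5731 0.1851 0.2958] [ 0.59 -0.06  0.18] [ 0.207  0.297  1.275  0.052  1.586 -0.303] [ 5.000e-02 -4.748e+01 -2.647e+01  3.100e-01 -3.800e-01 -4.000e-02]
[305.06946237 134.05906263]
```

View pics/k7.png

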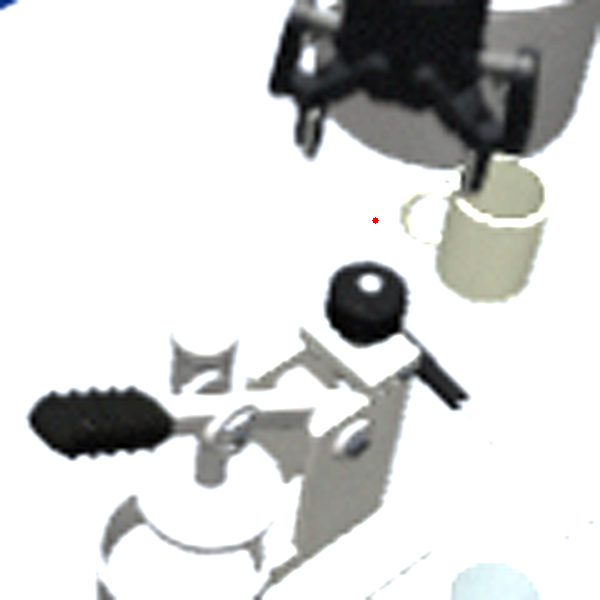

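>>> {"name": "move_arm", "arguments": {
  "linear": [
    [0,-20,5],
    [0,-30,0],
    [0,-35,0],
    [0,-35,0],
    [0,-35,0],
    [0,-30,0],
    [0,-18,0],
    [0,-8,0],
    [0,0,0]
  ],
  "roll": [-0.1,-0.1,-0.1,-0.1,-0.1,0,0,0,0],
  "grip": [0,0,0,0,0,0,0,0,0]
}}

```text
time_s: 28.2
eef_pos: [0.5775, -0.0322, 0.3127]
tool_rot: [-0.009, 0.711, 0.702, 0.025]
force: [-0.4, 1.1, 0.4]
gripper_width: -0.001
```

```bash
python3 look.py m1; python3 st.py
```

```text
28.2 [ 0.5775 -0.0322  0.3127] [-0.44  1.06  0.45] [0.01 0.01 0.01] [-0.165  0.236  1.321  0.052  1.57  -0.152] [ -0.68 -43.82 -28.02   0.14  -0.1   -0.1 ]
[251.1917373  166.22851133]
28.25 [ 0.5775 -0.0315  0.3127] [-0.26 -0.13  0.45] [ 0.    0.01 -0.02] [-0.1645  0.2357  1.3213  0.0525  1.5702 -0.1522] [-5.700e-01 -4.369e+01 -2.794e+01  2.900e-01 -9.000e-02 -3.000e-02] [ 0.025 -0.001  0.004  0.011  0.     0.001]
```

View pics/m1.png

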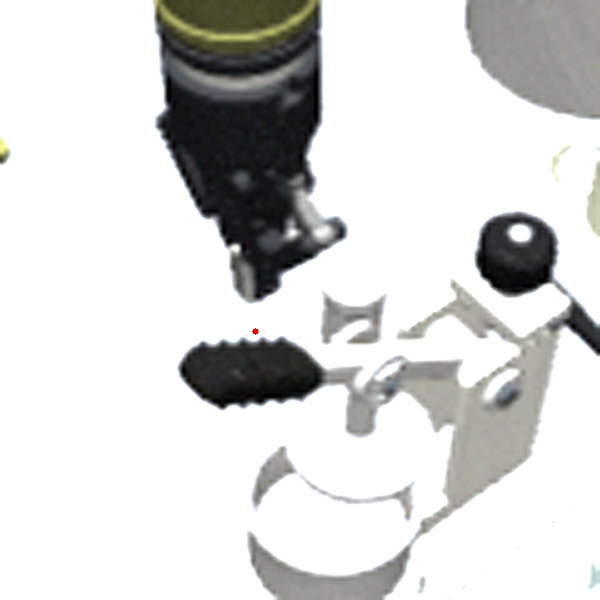

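>>> {"name": "move_arm", "arguments": {
  "linear": [
    [-1,0,-10],
    [-1,2,-12],
    [0,0,-12],
    [0,0,-10],
    [0,0,-6],
    [0,0,-4],
    [0,0,0]
  ],
  "roll": [0,0,0,0,0,0,0],
  "grip": [0,0,0,0,0,0,0]
}}

```text
time_s: 28.95
eef_pos: [0.5742, -0.0242, 0.2525]
tool_rot: [-0.011, 0.709, 0.705, 0.025]
force: [-1.3, 0.3, 0.7]
gripper_width: -0.001
```

```bash
python3 st.py
```

```text
28.95 [ 0.5742 -0.0242  0.2525] [-1.31  0.34  0.67] [-0.02  0.1  -0.08] [-0.1539  0.2605  1.434   0.0547  1.4356 -0.1546] [-1.200e-01 -4.319e+01 -2.609e+01  2.100e-01 -2.400e-01 -1.000e-02] [ 0.004 -0.001 -0.006  0.002  0.005  0.001]
```

>>> {"name": "move_arm", "arguments": {
  "linear": [
    [0,-4,-6],
    [0,-4,-6],
    [0,-4,-6],
    [0,-3.8,-6],
    [0,-3.6,-6],
    [0,-3.3,-6],
    [0,-3,-6],
    [0,-2.8,-6],
    [0,-2.5,-6],
    [0,-2.3,-6],
    [0,-2,-6],
    [0,0,0]
  ],
  "roll": [0,0,0,0,0,0,0,0,0,0,0,0],
  "grip": [0,0,0,0,0,0,0,0,0,0,0,0]
}}

```text
time_s: 30.15
eef_pos: [0.5746, -0.0613, 0.1817]
tool_rot: [-0.012, 0.709, 0.704, 0.027]
force: [0.3, 2.5, 2.1]
gripper_width: 0.0
```

```bash
python3 st.py
```

```text
30.15 [ 0.5746 -0.0613  0.1817] [0.3  2.54 2.11] [ 0.23  0.08 -0.05] [-0.2205  0.3154  1.5366  0.0609  1.2812 -0.2308] [-9.100e-01 -4.477e+01 -2.422e+01 -2.300e-01 -3.000e-01 -3.000e-02] [ 0.    -0.004 -0.008  0.002  0.011 -0.001]
```

>>> {"name": "move_arm", "arguments": {
  "linear": [
    [0,-0.5,-3],
    [0,-0.5,-3],
    [0,-0.5,-3],
    [0,-0.4,-3],
    [0,-0.4,-3],
    [0,-0.3,-3],
    [0,-0.3,-3],
    [0,0,0]
  ],
  "roll": [0,0,0,0,0,0,0,0],
  "grip": [0,0,0,0,0,0,0,0]
}}

```text
time_s: 30.95
eef_pos: [0.5746, -0.0667, 0.1599]
tool_rot: [-0.01, 0.709, 0.705, 0.026]
force: [-1.1, -0.0, 2.2]
gripper_width: 0.0
```

```bash
python3 st.py
```

```text
30.95 [ 0.5746 -0.0667  0.1599] [-1.1  -0.05  2.22] [-0.    0.21 -0.01] [-0.2269  0.3342  1.5669  0.0577  1.2309 -0.2394] [-4.000e-02 -4.487e+01 -2.361e+01  2.800e-01 -4.400e-01 -1.000e-02] [-0.003 -0.002 -0.003 -0.001  0.009  0.001]
```

>>> {"name": "move_arm", "arguments": {
  "linear": [
    [0,-0.3,-2],
    [0,-0.3,-2],
    [0,-0.3,-2],
    [0,-0.3,-2],
    [0,0,0]
  ],
  "roll": [0,0,0,0,0],
  "grip": [0,0,0,0,0]
}}

```text
time_s: 31.45
eef_pos: [0.5746, -0.0682, 0.1513]
tool_rot: [-0.01, 0.709, 0.705, 0.026]
force: [-1.4, -0.6, 3.2]
gripper_width: 0.002
```

```bash
python3 st.py
```

```text
31.45 [ 0.5746 -0.0682  0.1513] [-1.44 -0.63  3.23] [-0.06  0.23  0.01] [-0.2291  0.3421  1.5782  0.0578  1.2116 -0.2428] [ 2.400e-01 -4.497e+01 -2.333e+01  4.600e-01 -4.400e-01 -1.000e-02] [ 0.001  0.001 -0.003 -0.     0.005 -0.   ]
```

>>> {"name": "move_arm", "arguments": {
  "linear": [
    [0,-0.2,-1],
    [0,-0.2,-1],
    [0,-0.2,-1],
    [0,0,0]
  ],
  "roll": [0,0,0,0],
  "grip": [0,0,0,0]
}}

```text
time_s: 31.85
eef_pos: [0.5746, -0.0686, 0.1481]
tool_rot: [-0.01, 0.709, 0.705, 0.026]
force: [-1.9, -0.1, 2.6]
gripper_width: -0.001
```

```bash
python3 st.py
```

```text
31.85 [ 0.5746 -0.0686  0.1481] [-1.85 -0.1   2.65] [-0.05  0.2   0.04] [-0.2301  0.3451  1.5823  0.0583  1.2046 -0.2444] [ 2.100e-01 -4.505e+01 -2.329e+01  4.500e-01 -4.600e-01 -1.000e-02] [ 0.001 -0.002  0.     0.002  0.002 -0.002]
```

>>> {"name": "move_arm", "arguments": {
  "linear": [
    [0,-0.2,-1],
    [0,-0.2,-1],
    [0,-0.2,-1],
    [0,0,0]
  ],
  "roll": [0,0,0,0],
  "grip": [0,0,0,0]
}}

```text
time_s: 32.25
eef_pos: [0.5746, -0.0691, 0.1449]
tool_rot: [-0.01, 0.709, 0.705, 0.026]
force: [-1.6, 1.1, 2.9]
gripper_width: -0.001
```

```bash
python3 st.py
```

```text
32.25 [ 0.5746 -0.0691  0.1449] [-1.58  1.13  2.91] [-0.02  0.21 -0.  ] [-0.2311  0.3482  1.5865  0.0588  1.1974 -0.2459] [ 1.100e-01 -4.513e+01 -2.319e+01  4.000e-01 -4.700e-01 -1.000e-02] [-0.    -0.001 -0.001  0.001  0.001  0.002]
```

>>> {"name": "move_arm", "arguments": {
  "linear": [
    [0,-0.1,-1],
    [0,-0.1,-1],
    [0,0,0]
  ],
  "roll": [0,0,0],
  "grip": [0,0,0]
}}

```text
time_s: 32.55
eef_pos: [0.5745, -0.0693, 0.1427]
tool_rot: [-0.01, 0.709, 0.705, 0.026]
force: [-1.0, 0.5, 1.8]
gripper_width: -0.0
```

```bash
python3 st.py
```

```text
32.55 [ 0.5745 -0.0693  0.1427] [-1.05  0.51  1.83] [-0.03  0.18  0.02] [-0.2315  0.3503  1.5893  0.0588  1.1926 -0.2466] [ 9.000e-02 -4.516e+01 -2.313e+01  3.700e-01 -4.800e-01 -1.000e-02] [ 0.001 -0.001 -0.001  0.     0.     0.002]
```

>>> {"name": "move_arm", "arguments": {
  "linear": [
    [0,-0.1,-1],
    [0,-0.1,-1],
    [0,0,0]
  ],
  "roll": [0,0,0],
  "grip": [0,0,0]
}}

```text
time_s: 32.85
eef_pos: [0.5745, -0.0696, 0.1406]
tool_rot: [-0.01, 0.709, 0.705, 0.026]
force: [-1.0, -0.0, 2.9]
gripper_width: 0.001
```

```bash
python3 st.py
```

```text
32.85 [ 0.5745 -0.0696  0.1406] [-0.96 -0.04  2.85] [-0.03  0.21  0.06] [-0.2319  0.3524  1.5921  0.0589  1.1878 -0.2473] [ 1.100e-01 -4.520e+01 -2.304e+01  3.900e-01 -4.900e-01 -1.000e-02] [ 0.001 -0.001 -0.002  0.001  0.002 -0.002]
```

>>> {"name": "move_arm", "arguments": {
  "linear": [
    [0,-0.1,-1],
    [0,-0.1,-1],
    [0,0,0]
  ],
  "roll": [0,0,0],
  "grip": [0,0,0]
}}

```text
time_s: 33.15
eef_pos: [0.5746, -0.0698, 0.1384]
tool_rot: [-0.01, 0.709, 0.705, 0.026]
force: [-2.1, -0.3, 2.9]
gripper_width: 0.001
```

```bash
python3 st.py
```

```text
33.15 [ 0.5746 -0.0698  0.1384] [-2.09 -0.28  2.9 ] [-0.03  0.24  0.03] [-0.2322  0.3544  1.5948  0.0589  1.1829 -0.248 ] [ 1.200e-01 -4.523e+01 -2.296e+01  3.900e-01 -4.900e-01 -1.000e-02] [ 0.002  0.    -0.002 -0.002  0.001  0.002]
```

>>> {"name": "move_arm", "arguments": {
  "linear": [
    [0,-0.1,-1],
    [0,-0.1,-1],
    [0,0,0]
  ],
  "roll": [0,0,0],
  "grip": [0,0,0]
}}

```text
time_s: 33.45
eef_pos: [0.5745, -0.07, 0.1362]
tool_rot: [-0.01, 0.709, 0.705, 0.026]
force: [-1.1, -0.2, 3.2]
gripper_width: -0.001
```

```bash
python3 st.py
```

```text
33.45 [ 0.5745 -0.07    0.1362] [-1.07 -0.24  3.16] [-0.01  0.21  0.01] [-0.2326  0.3566  1.5976  0.0591  1.178  -0.2487] [ 1.100e-01 -4.527e+01 -2.288e+01  3.900e-01 -4.900e-01 -1.000e-02] [-0.001  0.    -0.001  0.001  0.001  0.001]
```

>>> {"name": "move_arm", "arguments": {
  "linear": [
    [0,-0.1,-1],
    [0,-0.1,-1],
    [0,0,0]
  ],
  "roll": [0,0,0],
  "grip": [0,0,0]
}}

```text
time_s: 33.75
eef_pos: [0.5745, -0.0702, 0.134]
tool_rot: [-0.01, 0.709, 0.705, 0.026]
force: [-1.3, -0.0, 2.6]
gripper_width: -0.003
```

```bash
python3 st.py
```

```text
33.75 [ 0.5745 -0.0702  0.134 ] [-1.26 -0.04  2.6 ] [ 0.04  0.22 -0.  ] [-0.233   0.3587  1.6005  0.0593  1.1732 -0.2494] [ 1.000e-01 -4.531e+01 -2.280e+01  3.800e-01 -5.000e-01 -1.000e-02] [ 0.     0.    -0.001  0.     0.002  0.001]
```

>>> {"name": "move_arm", "arguments": {
  "linear": [
    [0,0,-1],
    [0,0,-1],
    [0,0,0]
  ],
  "roll": [0,0,0],
  "grip": [0,0,0]
}}

```text
time_s: 34.05
eef_pos: [0.5745, -0.0703, 0.1319]
tool_rot: [-0.01, 0.709, 0.705, 0.026]
force: [-1.3, -1.1, 3.4]
gripper_width: -0.001
```

```bash
python3 st.py
```

```text
34.05 [ 0.5745 -0.0703  0.1319] [-1.34 -1.06  3.44] [ 0.01  0.23 -0.  ] [-0.233   0.3608  1.6032  0.0591  1.1683 -0.2497] [ 1.300e-01 -4.527e+01 -2.270e+01  3.900e-01 -5.200e-01 -1.000e-02] [ 0.     0.001 -0.     0.001  0.003  0.001]
```

>>> {"name": "move_arm", "arguments": {
  "linear": [
    [0,0,-1],
    [0,0,-1],
    [0,0,0]
  ],
  "roll": [0,0,0],
  "grip": [0,0,0]
}}

```text
time_s: 34.35
eef_pos: [0.5745, -0.0705, 0.1299]
tool_rot: [-0.01, 0.709, 0.705, 0.026]
force: [-0.5, 0.6, 4.0]
gripper_width: 0.0
```

```bash
python3 st.py
```

```text
34.35 [ 0.5745 -0.0705  0.1299] [-0.49  0.6   4.  ] [-0.02  0.3   0.01] [-0.2331  0.3627  1.6058  0.059   1.1636 -0.25  ] [ 1.90e-01 -4.48e+01 -2.25e+01  4.30e-01 -6.20e-01 -1.00e-02] [-0.001 -0.001 -0.003 -0.     0.001  0.001]
```

>>> {"name": "move_arm", "arguments": {
  "linear": [
    [0,0,-1],
    [0,0,-1],
    [0,0,0]
  ],
  "roll": [0,0,0],
  "grip": [0,0,0]
}}

```text
time_s: 34.65
eef_pos: [0.5746, -0.0706, 0.1283]
tool_rot: [-0.01, 0.709, 0.705, 0.026]
force: [-1.8, -1.5, 5.0]
gripper_width: -0.0
```

```bash
python3 st.py
```

```text
34.65 [ 0.5746 -0.0706  0.1283] [-1.8  -1.53  5.04] [-0.03  0.27  0.  ] [-0.2332  0.3642  1.6081  0.059   1.1594 -0.2503] [ 2.300e-01 -4.417e+01 -2.228e+01  4.500e-01 -7.500e-01 -1.000e-02] [-0.    -0.001 -0.001 -0.001  0.003 -0.001]
```

>>> {"name": "move_arm", "arguments": {
  "linear": [
    [0,0,-1],
    [0,0,-0.6],
    [0,0,0]
  ],
  "roll": [0,0,0],
  "grip": [0,0,0]
}}

```text
time_s: 34.95
eef_pos: [0.5746, -0.0706, 0.1274]
tool_rot: [-0.01, 0.709, 0.705, 0.026]
force: [-2.0, 0.0, 5.6]
gripper_width: 0.0
```

```bash
python3 st.py; python3 - <<'E'
from station import env
from h import *
o=env.get_obs()
a=env.snapshot("scene")[:,:,::-1].copy();cv2.imwrite("pics/raw_q1.png",a)
b=env.snapshot("top")[:,:,::-1].copy();cv2.imwrite("pics/raw_qt.png",b)
s=env.camera_model("scene")
def pt(r,n,phi,lat=0):
    h=(r*np.cos(phi)-n*np.sin(phi))/1e3;z=(r*np.sin(phi)+n*np.cos(phi))/1e3
    return np.array([.5777-.018*h+lat/1e3,.146-h,.150+z])
A=cv2.convertScaleAbs(cv2.resize(a[140:260,200:320],(600,600),interpolation=cv2.INTER_CUBIC),alpha=2.5)
for phi,c in((0,(0,0,255)),(.03,(0,255,0)),(-.03,(255,0,0))):
    poly=[]
    for r,n,l in((170,12,18),(270,12,18),(270,-12,18),(170,-12,18)):
        poly.append((proj(s,pt(r,n,phi,l))-[200,140])*5)
    cv2.polylines(A,[np.int32(poly)],True,c,1)
cv2.imwrite("pics/q1.png",A)
E
```

```text
34.95 [ 0.5746 -0.0706  0.1274] [-1.96  0.05  5.63] [-0.02  0.38  0.03] [-0.2332  0.3649  1.6097  0.059   1.1567 -0.2506] [ 2.400e-01 -4.377e+01 -2.217e+01  4.600e-01 -8.500e-01 -1.000e-02] [-0.001 -0.003 -0.001 -0.001  0.004  0.   ]
```

View pics/q1.png

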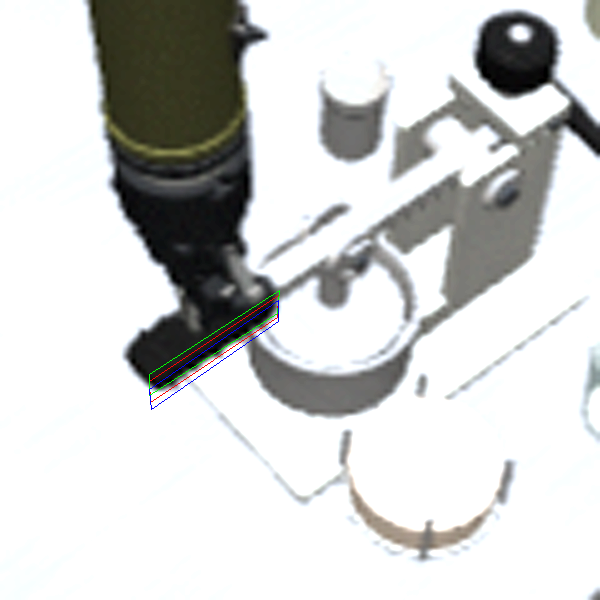

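```bash
python3 - <<'E'
from station import env
from h import *
s=env.camera_model("scene")
def pt(r,n,phi,lat=0):
    h=(r*np.cos(phi)-n*np.sin(phi))/1e3;z=(r*np.sin(phi)+n*np.cos(phi))/1e3
    return np.array([.5777-.018*h+lat/1e3,.146-h,.150+z])
out=[]
for f,phis,(x0,y0) in(("scene0.png",(.6,.63,.57),(222,150)),("raw_p1.png",(.17,.2,.14),(215,170)),("raw_q1.png",(0,.03,-.03),(215,178))):
    a=cv2.imread("pics/"+f)
    A=cv2.convertScaleAbs(cv2.resize(a[y0:y0+50,x0:x0+50],(400,400),interpolation=cv2.INTER_CUBIC),alpha=2.5)
    for phi,c in zip(phis,((0,0,255),(0,255,0),(255,0,0))):
        P=[proj(s,pt(r,n,phi,l)) for r in(170,270) for n in(-12,12) for l in(-18,18)]
        hull=cv2.convexHull(np.float32(P))[:,0]
        cv2.polylines(A,[np.int32((hull-[x0-.5,y0-.5])*8-.5)],True,c,1)
    out.append(A)
cv2.imwrite("pics/ov.png",cv2.resize(np.hstack(out),(798,266)))
cv2.imwrite("pics/ov1.png",np.hstack(out[:2]));cv2.imwrite("pics/ov2.png",np.hstack(out[1:]))
E
```

```text
(no output)
```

View pics/ov1.png

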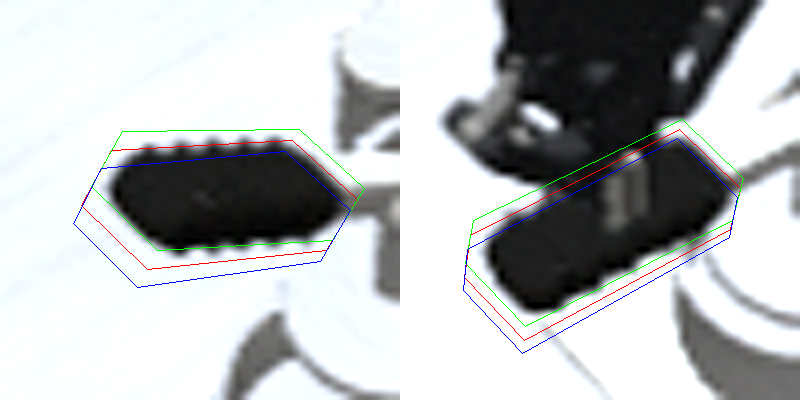

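View pics/ov2.png

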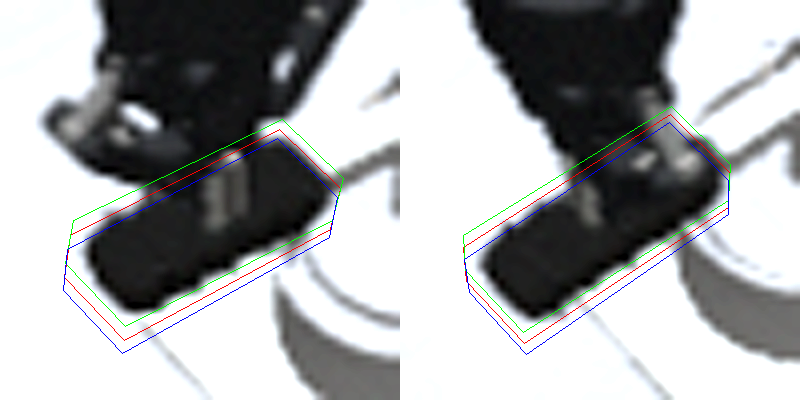

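>>> {"name": "move_arm", "arguments": {
  "linear": [
    [0,0,-0.9],
    [0,0,-0.9],
    [0,0,-0.3]
  ],
  "roll": [0,0,0],
  "grip": [0,0,0]
}}

```text
time_s: 35.35
eef_pos: [0.5746, -0.0707, 0.1264]
tool_rot: [-0.009, 0.709, 0.705, 0.026]
force: [-3.1, -0.3, 7.4]
gripper_width: -0.001
```

```bash
python3 st.py
```

```text
35.35 [ 0.5746 -0.0707  0.1264] [-3.12 -0.29  7.38] [-0.07  0.46 -0.01] [-0.2332  0.3654  1.6115  0.059   1.1534 -0.2508] [ 2.600e-01 -4.329e+01 -2.203e+01  4.700e-01 -9.500e-01 -1.000e-02] [ 0.    -0.001 -0.001 -0.    -0.001  0.001]
```

>>> {"name": "move_arm", "arguments": {
  "linear": [
    [0,0.3,5],
    [0,1,8],
    [0,1.5,8],
    [0,2,8],
    [0,2.6,8],
    [0,3.2,8],
    [0,3.8,8],
    [0,4.4,8],
    [0,5,8],
    [0,5.5,8],
    [0,6,8],
    [0,6,8]
  ],
  "roll": [0,0,0,0,0,0,0,0,0,0,0,0],
  "grip": [0,0,0,0,0,0,0,0,0,0,0,0]
}}

```text
time_s: 36.55
eef_pos: [0.5763, -0.0263, 0.2273]
tool_rot: [-0.008, 0.709, 0.705, 0.027]
force: [0.2, -1.2, 1.5]
gripper_width: -0.003
```

>>> {"name": "move_arm", "arguments": {
  "linear": [
    [0,6,8],
    [0,6,8],
    [0,5,8],
    [0,3,8],
    [0,0,10],
    [-10,0,20],
    [-30,-20,25],
    [-30,-20,20],
    [-30,-20,10],
    [0,0,0]
  ],
  "roll": [0,0,0,0,0,0,0,0,0,0],
  "grip": [0,0,0,0,0,0,0,0,0,0]
}}

```text
time_s: 37.55
eef_pos: [0.4725, -0.0641, 0.351]
tool_rot: [-0.009, 0.708, 0.706, 0.026]
force: [0.5, 0.1, 0.5]
gripper_width: 0.001
```

```bash
python3 st.py; python3 - <<'E'
from station import env
import cv2
a=env.snapshot("scene")[:,:,::-1];b=env.snapshot("top")[:,:,::-1]
cv2.imwrite("pics/f1.png",cv2.convertScaleAbs(cv2.resize(a,(800,600)),alpha=1.6))
cv2.imwrite("pics/f2.png",cv2.convertScaleAbs(cv2.resize(b,(800,600)),alpha=1.6))
E
```

```text
37.55 [ 0.4725 -0.0641  0.351 ] [0.52 0.08 0.55] [ 0.01 -0.01 -0.02] [-0.269   0.0709  1.4336  0.0534  1.6275 -0.2633] [-5.900e-01 -3.363e+01 -2.788e+01  3.000e-02  2.600e-01 -2.800e-01] [ 0.017  0.027 -0.035  0.036 -0.039  0.019]
```

View pics/f1.png

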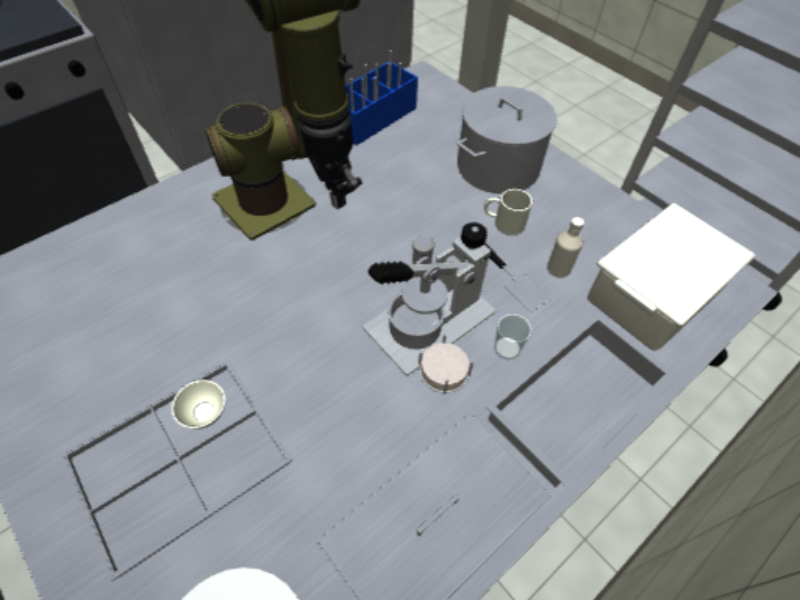

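The handle is back up with its grip at (390,272), as in the first picture. The bystanders stand where they were, and the arm is clear of everything.

```bash
python3 -c "
from station import env
print(env.sign_off())"
```

```text
the job is handed in; nothing more can be done
None
```

The stop is backed off and the second gentle press firmed up with the handle about level. I handed the job in at about 38 s with the handle back up.

- **First press:** the handle began to firm about 0.18 rad short of level and was clearly firm at about 0.16 rad short, at roughly 4 N beyond the spring. I then let it back up.
- **Fingertip height:** no contact came where the reported tool position said it should. I checked it with a light touch on bare counter, which showed the real fingertips about 33.5 mm above the reported position. All heights below use that correction.
- **Knob:** I turned it about 2.15 rad counterclockwise in a single grasp, then released it cleanly. I could not see a mark on the knob, so the turn is taken from the wrist rotation.
- **Second press:** it reached 2 N beyond the spring with the grip's top at about 162 mm, which is level. I stopped at about 4 N beyond, with the top at about 160 mm. The overlay on the camera picture agreed with level to about 0.01 rad.
- **Last picture:** the handle is up, the gripper touches nothing, and the bystanders look unmoved by eye. I did not measure their positions.

One thing disagreed: resistance past the stop rose at only about 1 N per mm, not the stated 5. The first sign of firming on the second press came about 3 mm (0.013 rad) above level, so I trust "level" to about 0.01–0.015 rad.

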